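# Set the catch pan under the injector and hold the tester lever at the set pointer

### The arm

A 6-joint arm with a two-finger parallel gripper is mounted at the origin on the work surface. World frame = base frame: x ahead of the robot, y to its left, z up, the work surface at z = 0. Lengths are in mm, angles in rad, forces in N, time in s.
With the tool pointing down it reaches from about 250 to 725 mm from the base axis. Payload 4 kg.
Tool frame: the origin (TCP) lies midway between the tips of the shut fingers; the grasp point (between the pads) lies 19 mm behind it; x points along the fingers, z is the direction in which the jaws open and shut, and the axes are right-handed (so a half turn about x gives the same grasp; the last joint's range is limited). The gripper opens to 85 mm and grips with 20 to 120 N. Pads are 22 mm wide; open, the fingers measure 114 mm over their backs; the gripper's body (76 mm by 85 mm) begins 54 mm behind the grasp point. The pads swing forward as they close: fully open they stand 13 mm farther back than shut.
Start: joints at [-1.237, 0.241, 0.005, 1.335, 0, 1.571], TCP at [163.816, -472.402, 231.306] pointing down, gripper open.
Joint ranges: [-2.72, 2.72], [-1.05, 1.87], [-1.09, 1.28], [-1.99, 2.15], [-1.42, 1.44], [-3.14, 3.14]. Speed limits (rad/s): [2.79, 2.79, 3.14, 3.14, 3.14, 3.14].

### API

Orientations are given as a unit quaternion [w, x, y, z].
In Python, from bench import ctrl gives the robot as it stands.
- The arm moves only by the shell command python3 -m inch 'ROWS'. ROWS is a JSON object of lists of equal length, an entry for each row: "gripper": the opening in per cent of the stroke, from 0 (shut) to 100 (fully open); "xyz": the shift along the tool's x, y, z each as a share of 0.15 m, from -1 to 1, a list of three; "twist": the turn, a rotation vector about the tool's x, y, z each as a share of 0.5 rad, from -1 to 1, a list of three. In form: {"gripper": [gripper, ...], "xyz": [[tx, ty, tz], ...], "twist": [[wx, wy, wz], ...]}. A call has exactly 5 rows; each row is the pose to reach, as a shift and turn from the pose commanded when the call began, along the tool's axes at that moment; what a row does not reach only later rows make up. A row lasts 1/12 s, in which the tool goes at most 41.7 mm and 7.16 degrees, less where a joint would pass 70% of its speed; a pose out of reach is approached as far as the arm can. A call with a number of a shift or a turn outside -1 to 1 is refused whole. A call with a gripper value outside its range is refused whole. The fingers move at their own pace and stop on an object; the grip force is fixed at half the most. Time passes only in rows, so rows that repeat a pose let the fingers close, or fill a call up. It gives the time, the measured TCP pose, the force and the opening at its end, in the units of the state.
- ctrl.sense(): the state, without advancing time (a new reading comes with each control period).
- ctrl.read_camera(name): name is "scene" or "side" or "wrist"; returns the picture (400x640x3 uint8, blue, green, red); there is no depth.
- ctrl.calibration(name): a dict with "intrinsics" (3x3 intrinsics, pixels), "k1" (the pictures are not rectified: a ray, as slopes to the right and down, at radius r is drawn at 1 + k1 r^2 times it, then the intrinsics apply), "R" (3x3) and "t" (3): a world point X has camera coordinates R X + t. Camera axes: x right, y down, z forward; pixel columns grow to the right and rows downward; lengths in mm; the calibration is good to about 2 mm. A picture is of the moment at which its call begins: read the wrist's pose just before it. calibration takes no time and is no camera call; for the wrist camera it gives the pose at the moment of the call.
- ctrl.close_job(): hands the job in, once; it reports no verdict.
The state is a dict: "time_s": time; "joint_pos": joint angles; "joint_vel": joint speeds; "tau": joint torques, N m; "tcp_pos": TCP position; "tool_rot": TCP orientation; "force": force on the tool from outside, world axes, zero at the start; "ft_torque": the same for the moment, N m; "width": opening from 0.0 (shut) to 1.0 (fully open).
Only numpy, scipy, OpenCV 4.12 (cv2) and the standard library are available. Lean on these libraries where they do the work, as an engineer would, in place of code of your own. Each camera call takes 0.05 s, during which the arm holds its last target.

### The job

Get the injector on the green nozzle tester ready for its seat check: stand the empty steel pan with the black handle on the bench under the injector, its bowl centred under the nozzle, and let go of it. Then take the tester's hand lever, draw it towards you until the black gauge needle lies on the red set pointer, without running well past it, and finish while still holding it there: do not let go. Do not knock the injector, and leave the parts bowl, the spray can and the torque wrench where they are.

Things in the scene. Friction and masses are not known exactly. Their poses are not given: they have to be found in the camera images.
- pan: loose stainless catch pan, 240 g: round open bowl, 116 mm across the rim, 36 mm high, with one straight handle. Origin at the centre of the bowl's underside; z up; the handle points along the pan's own -x and is a black sleeve 64 mm long (86 to 150 mm from the bowl's centre), 16 mm wide and 13 mm thick, its middle line 31 mm above the bench
- pan_grip (a point): point to grip on the pan's handle: 115 mm from the bowl's centre along the pan's -x, 31 mm above the underside
- tester: fixed green nozzle tester. Origin on the bench under the pump body; x points away from the operator, y to the operator's left, z up. Dark base plate 16 mm thick, x -90 to 140, y -155 to 70 mm; pump body 85 x 80 mm, 185 mm high; gauge on top, to 260 mm; white reservoir behind. The injector hangs on an arm at its left (+y), the hand lever stands at its right (-y)
- injector: the injector, fixed upright in the tester's clamp with its nozzle down; 201 mm long, up to 31 mm across, plug at the top reaching 29 mm out to +y. Origin at the nozzle tip, z up. The clamp around it is 60 x 50 mm at 153 to 177 mm above the bench; a steel pipe comes to its far side
- nozzle_tip (a point): the tip of the nozzle, 105 mm above the bench, at x -30, y 165 mm of the tester; free bench lies below it, the base plate's edge is 95 mm away
- lever (a joint): angle of the hand lever in rad: 0 at rest, where it leans 0.15 rad past upright away from the operator; grows as the grip is pulled towards the operator (tester -x), stop at 0.8. A spring brings it back: about 4 N at the grip at rest, 10 to 13 N where the set pointer lies. Gauge needle angle = 5 x lever angle
- lever_pivot (a point): point on the lever's axis (parallel to the tester's y), at x 0, y -125, z 75 mm of the tester, in the plane in which the lever swings
- handle: the moving lever arm: steel rod 12 mm in diameter with a flat-sided black hand grip at its upper end, 26 mm wide (y) x 32 mm deep (x) x 95 mm long. Origin inside the grip, 25 mm below its top end, 235 mm from lever_pivot (307 mm above the bench at rest); its z points along the rod, away from the pivot; y is parallel to the tester's y
- needle (a joint): angle of the black gauge needle in rad, clockwise from the zero of the scale (lower left as the operator sees it); 0 at rest
- needle_tip (a point): tip of the black needle, 38 mm from the centre of the 100 mm gauge, whose white face is tilted 0.5 rad from level towards the operator; its x points along the needle from centre to tip, z out of the face
- marker (a joint): angle of the red set pointer on the same gauge in rad, same zero and sense as the needle; set somewhere between 1.8 and 2.7 and stays there
- marker_tip (a point): tip of the red set pointer, 38 mm from the gauge's centre, in the needle's plane; axes as for needle_tip
- parts_bowl: loose steel bowl without handle, 120 mm across and 40 mm high, holding two dark nuts; bystander. Origin at the centre of its underside
- spray_can: loose spray can, 64 mm in diameter, 190 mm high, upright; bystander. Origin at the centre of its underside
- torque_wrench: loose torque wrench, about 390 mm long, lying along its x; bystander. Origin on the bench under its middle
Mind the look-alikes: they are no part of the job. Leave any purple or turquoise look-alike of the pan alone.

How it is judged (in metres and radians):
On the way, in this order (a step that is already met when the one before it is completed fails the run):
1. the pan stands on the bench, bowl centred under the nozzle, let go (horizontal distance between pan and nozzle_tip below 0.025 m and height (world z) of pan below 0.004 m and angle between pan's own z axis and vertical below 0.06 rad and contact force between the fingers and pan below 0.2 N and linear speed of pan below 0.02 m/s), for 0.3 s.
2. the gripper holds the lever with the needle on the set pointer (angle between the x axis of needle_tip and the x axis of marker_tip, either way round below 0.12 rad and contact force between the fingers and handle above 3 N), for 1 s.
At the end, for the whole second after the job is handed in: The pan stands flat on the bench with its bowl's centre within 25 mm of the point under the nozzle tip, and the fingers hold the lever still (contact of more than 3 N) with the needle within 0.12 rad of the set pointer (all of step 2 and horizontal distance between pan and nozzle_tip below 0.025 m and height (world z) of pan below 0.004 m and angle between pan's own z axis and vertical below 0.06 rad and linear speed of pan below 0.02 m/s and velocity of joint lever between -0.05 and 0.05 rad/s); the arm keeps its last pose, push and grip.
It fails at once if the needle runs more than 0.3 rad past the set pointer (y of needle_tip in the frame of marker_tip below -0.0112 m).
It fails at once if the injector is knocked or pushed (more than 5 N) (contact force between injector and anything else above 5 N).
It fails at once if the parts bowl, the spray can or the torque wrench is moved by more than 25 mm (distance of any of parts_bowl, spray_can, torque_wrench from where it was at the start of the episode above 0.025 m).
It also fails if it takes over 64 s, if anything falls off the work surface, if the arm or the gripper's body presses on something with over 40 N, if the wrist force passes 120 N, or if a joint passes its speed limit or range.

## Working session

There is one attempt and no reset: what is moved stays moved. The work goes in short steps, Python scripts to look and compute and a shell command to move; the robot and the scene stay as the last step left them, time stands still between calls to the robot, and variables do not carry over. Pictures are saved under pics/ and viewed, and the job is handed in when it is done.

```bash
ls; mkdir -p pics; python3 - <<'E'
from bench import ctrl
import cv2
print(ctrl.sense())
for n in("scene","side","wrist"):
    c=ctrl.calibration(n);print(n,c)
    cv2.imwrite(f"pics/{n}0.png",ctrl.read_camera(n))
E
```

```text
pics
{'time_s': 0.0, 'joint_pos': array([-1.23699952e+00,  2.41455628e-01,  3.72973584e-03,  1.33518485e+00,
        2.82181525e-05,  1.57080411e+00]), 'joint_vel': array([ 0.0006774 , -0.00063716, -0.00102793, -0.00105076, -0.00159972,
       -0.00159171]), 'tau': array([-1.49772509e-04, -3.72317255e+01,  2.52408671e+01,  1.68068981e-02,
        2.10530823e-05, -1.37491921e-05]), 'tcp_pos': array([ 163.61994203, -471.81018438,  230.39375014]), 'tool_rot': array([ 0.5755095 ,  0.41043364,  0.57671607, -0.4095505 ]), 'force': array([ 0.28111753, -0.42014524, -0.12674764]), 'ft_torque': array([-0.00674311,  0.00590854, -0.04159122]), 'width': 0.9974383564627401}
scene {'intrinsics': array([[398.39305078,   0.        , 323.52549788],
       [  0.        , 398.39305078, 199.05012827],
       [  0.        ,   0.        ,   1.        ]]), 'k1': 0.013855068487031066, 'R': array([[ 0.5985346 ,  0.80108957,  0.00344072],
       [ 0.63819937, -0.47422625, -0.60647426],
       [-0.48420852,  0.36519169, -0.79509568]]), 't': array([-277.40831266, -183.99659736, 1730.92040948])}
side {'intrinsics': array([[423.8624008 ,   0.        , 319.22373379],
       [  0.        , 423.8624008 , 204.447433  ],
       [  0.        ,   0.        ,   1.        ]]), 'k1': -0.07762113869516359, 'R': array([[-0.99143383, -0.13050093,  0.00533545],
       [-0.0908993 ,  0.66008849, -0.74566782],
       [ 0.09378848, -0.7397653 , -0.6662965 ]]), 't': array([ 483.91388361,  202.19927938, 1475.89480483])}
wrist {'intrinsics': array([[330.19285357,   0.        , 323.50982337],
       [  0.        , 330.19285357, 198.48373006],
       [  0.        ,   0.        ,   1.        ]]), 'k1': -0.06865148674534431, 'R': array([[ 0.32844906, -0.94452043, -0.00154099],
       [-0.90037517, -0.31359004,  0.30163859],
       [-0.28538705, -0.09768544, -0.9534211 ]]), 't': array([-499.1049186 ,  -38.02949769,  379.41004962])}
```

View pics/scene0.png

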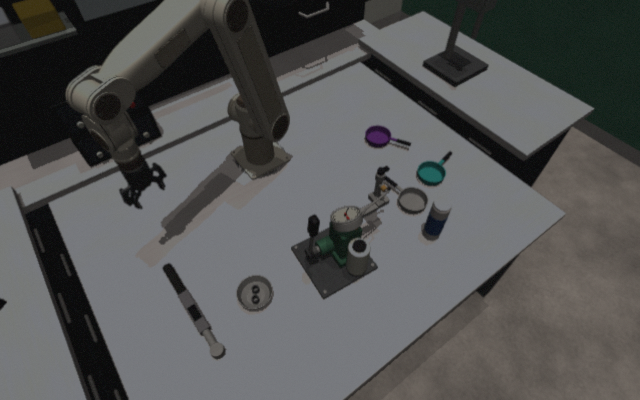

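View pics/side0.png

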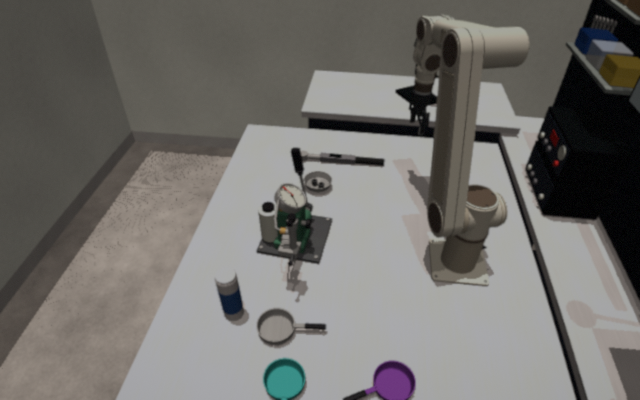

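View pics/wrist0.png

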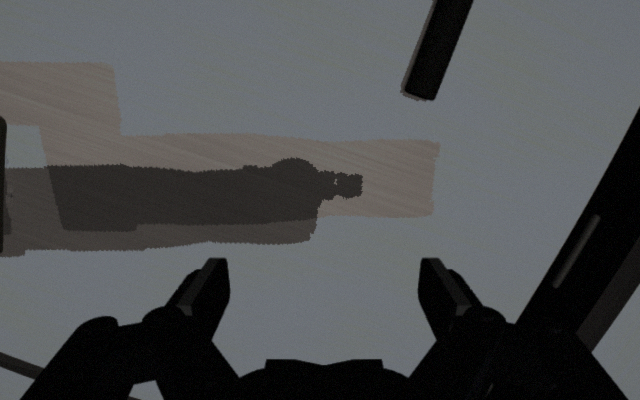

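The scene shows the steel pan at scene (412,200) / side (276,326) with its black handle at side (315,327). Look-alikes are purple (scene 378,136), turquoise (431,173) and the parts bowl with nuts (255,293). I choose the steel pan with a handle. Next come close crops.

```bash
cat > h.py <<'E'
import numpy as np,cv2
from bench import ctrl
from scipy.spatial.transform import Rotation as Ro
def ray(n,p,c=None):
    c=c or ctrl.calibration(n);K=c["intrinsics"]
    d=np.array([(p[0]-K[0,2])/K[0,0],(p[1]-K[1,2])/K[1,1]]);u=d.copy()
    for _ in range(20): u=d/(1+c["k1"]*(u@u))
    R=np.array(c["R"]);return -R.T@c["t"],R.T@np.array([*u,1.])
def onz(n,p,z,c=None):
    o,d=ray(n,p,c);return o+d*(z-o[2])/d[2]
def tri(obs):
    A=0;b=0;L=[]
    for n,p in obs:
        o,d=ray(n,p);d=d/np.linalg.norm(d);P=np.eye(3)-np.outer(d,d);A=A+P;b=b+P@o;L.append((o,d))
    X=np.linalg.solve(A,b);return X,[np.linalg.norm(np.cross(X-o,d)) for o,d in L]
def proj(n,X,c=None):
    c=c or ctrl.calibration(n);q=np.array(c["R"])@np.asarray(X,float)+c["t"];u=q[:2]/q[2];u=u*(1+c["k1"]*(u@u));K=c["intrinsics"]
    return np.array([K[0,0]*u[0]+K[0,2],K[1,1]*u[1]+K[1,2]])
def crop(src,dst,x0,y0,w,h,s):
    im=cv2.imread(src)[y0:y0+h,x0:x0+w];im=cv2.resize(im,None,fx=s,fy=s,interpolation=cv2.INTER_CUBIC)
    im=cv2.convertScaleAbs(im,alpha=1.5);cv2.imwrite(dst,im)
E
python3 - <<'E'
from h import *
crop("pics/scene0.png","pics/sc1.png",280,160,180,140,4)
crop("pics/side0.png","pics/si1.png",200,140,160,220,2.7)
crop("pics/side0.png","pics/si2.png",240,180,100,90,6)
E
```

```text
(no output)
```

View pics/sc1.png

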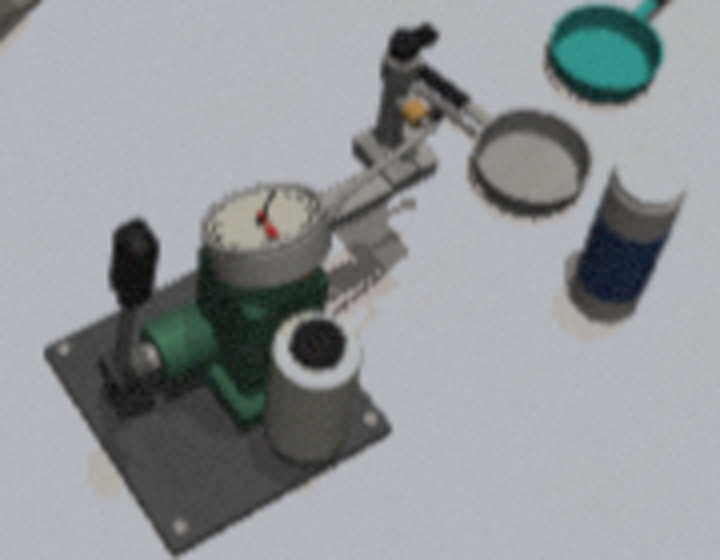

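View pics/si1.png

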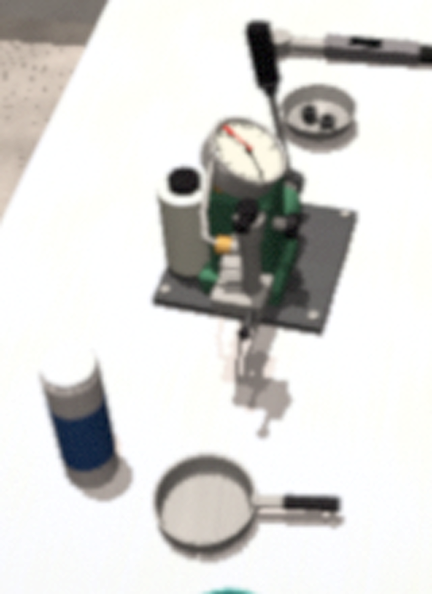

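View pics/si2.png

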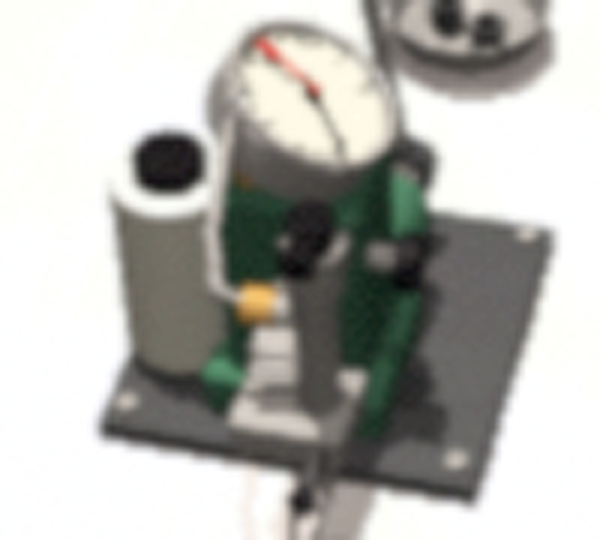

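```bash
python3 - <<'E'
from h import *
A=onz("side",(332,218.3),16);B=onz("side",(320,261.5),16);C=onz("side",(256.7,251),16)
a=onz("scene",(291.3,247.5),16);b=onz("scene",(323.8,296.5),16);c=onz("scene",(377,267),16)
for n,p in zip("A B C a b c".split(),(A,B,C,a,b,c)):print(n,p.round(1))
# fit tester pose
src=np.array([[-90,-155],[-90,70],[140,70],[-90,-155],[140,-155],[140,70]],float)
dst=np.array([A,B,C,a,b,c])[:,:2]
M,_=cv2.estimateAffinePartial2D(src,dst,ransacReprojThreshold=20)
print(M,np.hypot(M[0,0],M[1,0]),np.arctan2(M[1,0],M[0,0]))
r=(src@M[:,:2].T+M[:,2]-dst);print(r.round(1))
for n,y0,y1,x0,x1 in(("side",300,350,250,302),("scene",180,216,394,430)):
    im=cv2.imread(f"pics/{n}0.png");g=cv2.cvtColor(im,cv2.COLOR_BGR2GRAY)
    print(n,im[5+y0,x0],g[y0:y1:3,x0:x1:3])
print(tri([("side",(315,327)),("scene",(390,182))]))
E
```

```text
A [ 458.2 -145.2   16. ]
B [475.7  74.3  16. ]
C [702.8  56.9  16. ]
a [ 467.4 -148.1   16. ]
b [ 687.3 -166.2   16. ]
c [710.9  48.1  16. ]Traceback (most recent call last):
  File "<stdin>", line 8, in <module>
cv2.error: OpenCV(4.12.0) /io/opencv/modules/calib3d/src/ptsetreg.cpp:1108: error: (-215:Assertion failed) count >= 0 && to.checkVector(2) == count in function 'estimateAffinePartial2D'
```

```bash
python3 - <<'E'
from h import *
A=onz("side",(332,218.3),16);B=onz("side",(320,261.5),16);C=onz("side",(256.7,251),16)
a=onz("scene",(291.3,247.5),16);b=onz("scene",(323.8,296.5),16);c=onz("scene",(377,267),16)
src=np.array([[-90,-155],[-90,70],[140,70],[-90,-155],[140,-155],[140,70]],float)
dst=np.array([A,B,C,a,b,c])[:,:2]
s=src-src.mean(0);d=dst-dst.mean(0)
th=np.arctan2((s[:,0]*d[:,1]-s[:,1]*d[:,0]).sum(),(s*d).sum());R=np.array([[np.cos(th),-np.sin(th)],[np.sin(th),np.cos(th)]])
t=dst.mean(0)-R@src.mean(0);print(th,t,(src@R.T+t-dst).round(1))
print("nozzle",R@[-30,165]+t)
N=[*(R@[-30,165]+t),105]
for n in("side","scene"):print(n,"nozzle",proj(n,N),"injtop",proj(n,[*N[:2],306]),"gripTop",proj(n,[*(R@[-0-38.9,-125]+t),75+257]),proj(n,[*(R@[38.9,-125]+t),75+257]))
print("handle tri",tri([("side",(315,327)),("scene",(391,181.5))]))
# pan bowl outline
for n,(x0,y0,x1,y1) in dict(side=(250,300,302,350),scene=(394,180,432,218)).items():
    g=cv2.cvtColor(cv2.imread(f"pics/{n}0.png"),cv2.COLOR_BGR2GRAY)
    print(n,g[y0:y1:4,x0:x1:3])
E
python3 - <<'E'
from h import *
crop("pics/side0.png","pics/si3.png",240,295,100,65,8)
crop("pics/scene0.png","pics/sc3.png",360,150,80,75,8)
E
```

```text
-0.08492989836668464 [562.40578286  -2.21053263] [[ 1.4 -3.9]
 [ 3.   0.8]
 [ 5.  -1.3]
 [-7.8 -0.9]
 [ 1.4 -2.3]
 [-3.1  7.6]]
nozzle [546.51050677 164.73958027]
side nozzle [294.23701108 262.42586973] injtop [291.792447   216.11744539] gripTop [317.14337849 151.76357723] [294.29400379 148.80881612]
scene nozzle [373.79367195 205.39681723] injtop [380.27712602 168.32676672] gripTop [300.40563791 199.26247266] [314.04110692 217.75905641]
handle tri (array([458.06518526, 341.57593253,  30.20937784]), [np.float64(2.290061826284922), np.float64(2.2900618262849983)])
side [[170 169 169 169 170 170 169 169 169 169 169 169 170 169 170 134 119 170]
 [169 169 170 169 169 169 170 169 170 168 170 169 170 170 169 169 170 170]
 [169 169 169 170 169 169 164 148 124 122 137 154 168 169 169 169 169 169]
 [168 169 169 169 156  97  59  60  64  64  64  63  75 139 169 169 169 169]
 [166 169 169 144  57  56  71 102 119 123 123  95  74  65 127 169 169 170]
 [168 168 163  61  57 115 137 139 137 138 137 140 136  98  72 162 169 168]
 [169 169 147  51 114 138 140 140 137 139 138 138 138 137  93 133 140 141]

[... 307 characters left out ...]
68 168 168 165 123  84  61  64  57  67  93 113 146 167 169 168 168]
 [168 168 168 168 168 167 167 163 151 143 148 164 168 168 168 168 168 168]]
scene [[118 121 121 117 120 122 120 120  90  30  35  66  78]
 [ 21  81 120 121 122 120 122 121 119 113  65  29  27]
 [ 69  75  95 113  81  50  50  73  94 118 123 120 117]
 [111  68  85  45  54  57  59  46  49  45  92 121 119]
 [121 117  50  90  95  95  94  94  90  49  42 102 122]
 [121  71  91  94  97  94  97  97  97 100  46  69 121]
 [122  73  39  93  94  97  97  98  99  99  62 105 120]
 [122 120  77  28  69  92  95  95  95  91  63 120  95]
 [121 122 120 110  52  35  31  28  47  86 119 120  41]
 [121 120 121 120 121 118 118 117 121 122 121  86  22]]
```

View pics/si3.png

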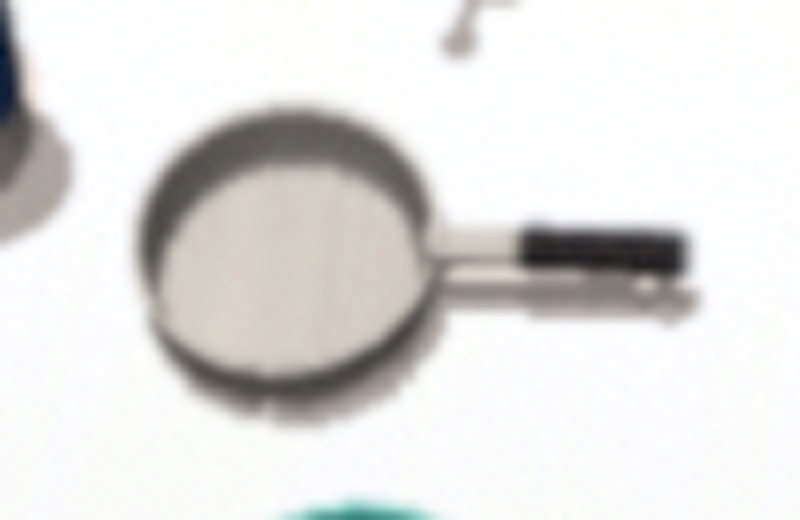

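View pics/sc3.png

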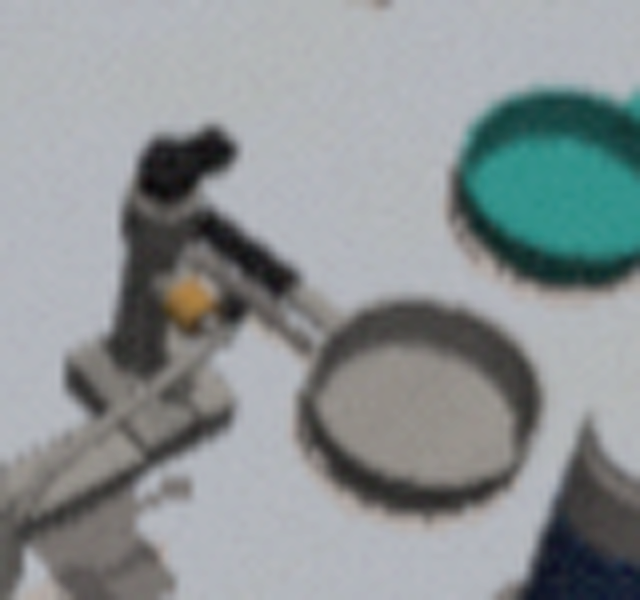

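```bash
python3 - <<'E'
from h import *
p1=onz("side",(275.6,325.4),36);p2=onz("scene",(412.7,199.4),36);print("bowl",p1,p2,tri([("side",(275.6,325.4)),("scene",(412.7,199.4))]))
h=onz("side",(315.5,326.2),31);h2=onz("scene",(391,181.5),31);print("handle mid",h,h2)
for q,w in((p1,h),(p2,h2)):
    d=(w-q)[:2];print(np.hypot(*d),np.arctan2(d[1],d[0]))
for px in((305.2,325.5),(326,326.8)):print(onz("side",px,31))
print("can",onz("side",(232,318),0),onz("scene",(430,232),0))
s=ctrl.sense();q=s["tool_rot"];R=Ro.from_quat([q[1],q[2],q[3],q[0]]).as_matrix();print(R.round(3),s["tcp_pos"])
E
```

```text
bowl [571.63786111 354.46941511  36.        ] [580.5149529  344.34407713  36.        ] (array([574.91389189, 349.85291022,  26.99369466]), [np.float64(1.7511928780570132), np.float64(1.7511928780567365)])
handle mid [454.91002747 337.9360064   31.        ] [460.74454725 341.72373077  31.        ]
117.89292070118118 -3.00088794367559
119.79906629104151 -3.1197180645987173
[485.51808387 339.69499761  31.        ]
[423.82634187 335.80393939  31.        ]
can [717.94545924 325.84958611   0.        ] [714.31646983 312.15645317   0.        ]
[[-0.001  0.945  0.328]
 [ 0.002  0.328 -0.945]
 [-1.     0.    -0.002]] [ 163.67110256 -471.94102747  230.6175644 ]
```

```bash
python3 -m inch '{"gripper":[100,100,100,100,100],"xyz":[[0,0.8,-1],[0,0.8,-1],[0,0.8,-1],[0,0.8,-1],[0,0.8,-1]],"twist":[[0,0,0],[0,0,0],[0,0,0],[0,0,0],[0,0,0]]}'; python3 - <<'E'
from h import *
s=ctrl.sense();print(s["joint_pos"].round(3),s["tcp_pos"])
E
```

```text
time_s: 0.57
tcp_pos: [227.9, -287.9, 230.9]
tool_rot: [0.576, 0.41, 0.577, -0.409]
force: [0.6, -0.3, -0.8]
width: 0.999
[-9.020e-01 -2.200e-02 -2.960e-01  1.299e+00  1.000e-03  1.905e+00] [ 227.86603081 -287.87897434  230.85127703]
```

```bash
cat >> h.py <<'E'
def togo(X,yaw=None,pitchdown=True,Rt=None):
    s=ctrl.sense();q=s["tool_rot"];R=Ro.from_quat([q[1],q[2],q[3],q[0]]).as_matrix()
    d=R.T@(np.asarray(X,float)-s["tcp_pos"])/150
    out=[d.round(3)]
    if yaw is not None:
        z=np.array([np.cos(yaw),np.sin(yaw),0]);x=np.array([0,0,-1.]);Rt=np.c_[x,np.cross(z,x),z]
    if Rt is not None: out.append((Ro.from_matrix(R.T@Rt).as_rotvec()/.5).round(3))
    print("t",round(s["time_s"],2),"tcp",s["tcp_pos"].round(1),"F",s["force"].round(1),"w",round(s["width"],3),"j",s["joint_pos"].round(2),"shift,twist",*out)
E
python3 -m inch '{"gripper":[100,100,100,100,100],"xyz":[[0,0.6,-1],[0,0.6,-1],[0,0.6,-1],[0,0.6,-1],[0,0.6,-1]],"twist":[[-1,0,0],[-1,0,0],[-1,0,0],[-1,0,0],[-1,0,0]]}'; python3 -c "
from h import *
togo([440,335,220],1.658)"
```

```text
time_s: 0.98
tcp_pos: [263.8, -115.2, 231.2]
tool_rot: [0.661, 0.251, 0.661, -0.25]
force: [-0.3, -0.6, 0.4]
width: 0.999
t 0.98 tcp [ 263.8 -115.2  231.2] F [-0.3 -0.6  0.4] w 0.999 j [-0.41 -0.19 -0.44  1.32  0.    1.88] shift,twist [ 0.082  3.026 -1.109] [-4.765e+00  3.000e-03 -5.000e-03]
```

```bash
python3 -m inch '{"gripper":[100,100,100,100,100],"xyz":[[0,1,-0.4],[0,1,-0.4],[0,1,-0.4],[0,1,-0.4],[0,1,-0.4]],"twist":[[-1,0,0],[-1,0,0],[-1,0,0],[-1,0,0],[-1,0,0]]}'; python3 -c "
from h import *
togo([440,335,220],1.658)"
```

```text
time_s: 1.4
tcp_pos: [322.0, 36.7, 231.4]
tool_rot: [0.703, 0.08, 0.702, -0.078]
force: [0.4, -0.2, 0.2]
width: 0.999
t 1.4 tcp [322.   36.7 231.4] F [ 0.4 -0.2  0.2] w 0.999 j [ 0.11 -0.12 -0.38  1.3   0.    1.9 ] shift,twist [0.083 2.113 0.328] [-3.761e+00  7.000e-03 -2.000e-03]
```

```bash
python3 -m inch '{"gripper":[100,100,100,100,100],"xyz":[[0,1,0.1],[0,1,0.1],[0,1,0.1],[0,1,0.1],[0,1,0.1]],"twist":[[-1,0,0],[-1,0,0],[-1,0,0],[-1,0,0],[-1,0,0]]}'; python3 -c "
from h import *
togo([440,335,220],1.658)"
```

```text
time_s: 1.82
tcp_pos: [371.7, 177.1, 230.8]
tool_rot: [0.701, -0.095, 0.7, 0.096]
force: [0.5, 0.1, -0.3]
width: 0.999
t 1.82 tcp [371.7 177.1 230.8] F [ 0.5  0.1 -0.3] w 0.999 j [ 0.44  0.07 -0.21  1.3   0.    1.74] shift,twist [0.074 0.893 0.72 ] [-2.775e+00  3.000e-03 -1.000e-03]
```

```bash
python3 -m inch '{"gripper":[100,100,100,100,100],"xyz":[[0,0.9,0.72],[0,0.9,0.72],[0,0.9,0.72],[0,0.9,0.72],[0,0.9,0.72]],"twist":[[-1,0,0],[-1,0,0],[-1,0,0],[-1,0,0],[-1,0,0]]}'; 
 python3 -m inch '{"gripper":[100,100,100,100,100],"xyz":[[0,0,0],[0,0,0],[0,0,0],[0,0,0],[0,0,0]],"twist":[[-1,0,0],[-1,0,0],[-1,0,0],[-1,0,0],[-1,0,0]]}'; 
 python3 -m inch '{"gripper":[100,100,100,100,100],"xyz":[[0,0,0],[0,0,0],[0,0,0],[0,0,0],[0,0,0]],"twist":[[-0.77,0,0],[-0.77,0,0],[-0.77,0,0],[-0.77,0,0],[-0.77,0,0]]}'; python3 -c "
from h import *
togo([440,335,220],1.658)
im=ctrl.read_camera('wrist');cv2.imwrite('pics/w1.png',cv2.convertScaleAbs(im,alpha=1.5))"
```

```text
time_s: 2.23
tcp_pos: [441.3, 336.1, 229.3]
tool_rot: [0.656, -0.264, 0.656, 0.265]
force: [1.0, 0.3, 0.2]
width: 1.002
time_s: 2.65
tcp_pos: [439.3, 330.5, 231.0]
tool_rot: [0.57, -0.417, 0.571, 0.417]
force: [-0.1, -0.2, 0.7]
width: 1.002
time_s: 3.07
tcp_pos: [439.3, 331.1, 231.2]
tool_rot: [-0.482, 0.517, -0.482, -0.517]
force: [-0.4, 0.0, -0.7]
width: 0.999
t 3.07 tcp [439.3 331.1 231.2] F [-0.4  0.  -0.7] w 0.999 j [ 0.65  0.34  0.14  1.37 -0.    0.58] shift,twist [ 0.075 -0.006  0.026] [-0.033 -0.001 -0.001]
```

View pics/w1.png

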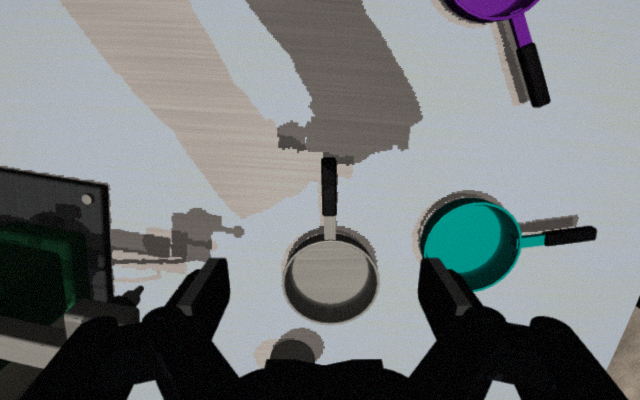

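The wrist view shows the steel pan's rim around (331,279), with the black sleeve from (328,157) to (330,215) pointing up. A dark pin at (138,292) may be the nozzle.

```bash
python3 - <<'E'
from h import *
c=ctrl.calibration("wrist")
a=onz("wrist",(328.5,157),31,c);b=onz("wrist",(330,215),31,c)
print("sleeve",a,b,np.linalg.norm(a-b),"ang",np.arctan2(*(a-b)[[1,0]]))
for p in((284,279),(379,279),(331,322),(331,236)):print(onz("wrist",p,36,c))
print("nozzle px",proj("wrist",[546.5,164.7,105],c),[proj("wrist",[546.5+dx,164.7+dy,105],c) for dx,dy in((10,0),(0,10))], onz("wrist",(139,291),105,c))
print("plate corners",proj("wrist",[475,78,16],c),onz("wrist",(107,185),16,c))
crop("pics/w1.png","pics/w1c.png",0,150,260,200,3)
E
```

```text
sleeve [425.98419172 335.90810719  31.        ] [490.39025131 342.52968097  31.        ] 64.74554619118733 ang -3.0391428067663298
[571.98192763 294.98166098  36.        ]
[564.02996261 405.72173262  36.        ]
[628.49758059 354.58314237  36.        ]
[513.30534953 345.35717     36.        ]
nozzle px [141.38167831 283.86890635] [array([142.55847869, 292.796128  ]), array([151.50009453, 284.74300158])] [554.8060799  161.33729287 105.        ]
plate corners [102.33370256 181.88688704] [478.37604418  83.2804419   16.        ]
```

View pics/w1c.png

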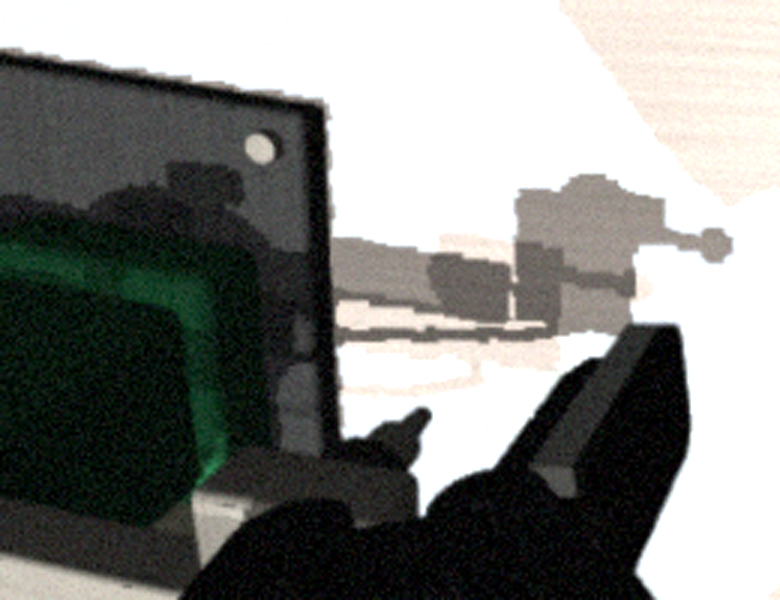

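Sleeve length measures 64.7 mm (64 given). Nozzle tip is at (141.7,287.3), about (550,165), and the pan centre about (575,351). Moving on to the grasp.

```bash
python3 -c "
from h import *
togo([460,339.3,110],1.673)"
```

```text
t 3.12 tcp [439.3 331.3 231.3] F [ 0.3 -1.6 -0.2] w 1.0 j [ 0.65  0.34  0.14  1.37 -0.    0.57] shift,twist [ 0.809 -0.142  0.044] [-0.062 -0.001 -0.001]
```

```bash
python3 -m inch '{"gripper":[60,60,60,60,60],"xyz":[[0.3,-0.142,0.044],[0.6,-0.142,0.044],[0.81,-0.142,0.044],[0.81,-0.142,0.044],[0.81,-0.142,0.044]],"twist":[[-0.06,0,0],[-0.06,0,0],[-0.06,0,0],[-0.06,0,0],[-0.06,0,0]]}'; python3 -c "
from h import *
togo([460,339.3,11],1.673)
im=ctrl.read_camera('wrist');cv2.imwrite('pics/w2.png',cv2.convertScaleAbs(im,alpha=1.5))"
```

```text
time_s: 3.53
tcp_pos: [458.0, 338.5, 107.6]
tool_rot: [0.471, -0.525, 0.476, 0.526]
force: [0.0, 0.5, 0.6]
width: 0.601
t 3.53 tcp [458.  338.5 107.6] F [0.  0.5 0.6] w 0.601 j [ 0.64  0.46 -0.01  1.11 -0.    0.53] shift,twist [ 0.644 -0.018  0.007] [ 0.005 -0.007 -0.012]
```

View pics/w2.png

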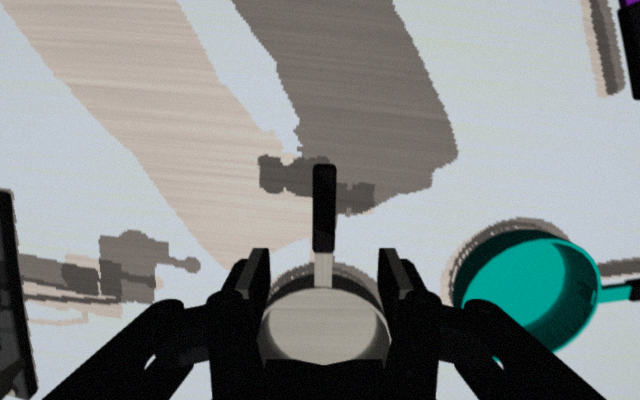

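The wrist view shows the sleeve at (324,165–250), midway between the fingers (268–380) and in line with the tool. Going down.

```bash
python3 - <<'E'
from h import *
c=ctrl.calibration("wrist")
a=onz("wrist",(324,165),31,c);b=onz("wrist",(323,250),31,c);print(a,b)
E
python3 -m inch '{"gripper":[60,60,60,60,60],"xyz":[[0.2,-0.015,0.007],[0.4,-0.015,0.007],[0.55,-0.015,0.007],[0.64,-0.015,0.007],[0.64,-0.015,0.007]],"twist":[[0,0,0],[0,0,0],[0,0,0],[0,0,0],[0,0,0]]}'
python3 -m inch '{"gripper":[60,0,0,0,0],"xyz":[[0,0,0],[0,0,0],[0,0,0],[0,0,0],[0,0,0]],"twist":[[0,0,0],[0,0,0],[0,0,0],[0,0,0],[0,0,0]]}'
python3 -m inch '{"gripper":[0,0,0,0,0],"xyz":[[0,0,0],[0,0,0],[0,0,0],[0,0,0],[0,0,0]],"twist":[[0,0,0],[0,0,0],[0,0,0],[0,0,0],[0,0,0]]}'
python3 -c "
from h import *
togo([460,339.3,11],1.673)"
```

```text
[430.36593339 337.56714033  31.        ] [494.10997385 343.63755105  31.        ]
time_s: 4.0
tcp_pos: [462.5, 341.7, 14.2]
tool_rot: [-0.473, 0.526, -0.473, -0.526]
force: [-0.3, -0.8, 0.3]
width: 0.597
time_s: 4.42
tcp_pos: [463.4, 342.2, 15.7]
tool_rot: [-0.474, 0.526, -0.471, -0.526]
force: [-0.6, -1.0, 4.8]
width: 0.175
time_s: 4.83
tcp_pos: [463.3, 342.1, 15.4]
tool_rot: [-0.474, 0.526, -0.471, -0.526]
force: [0.4, -1.5, 5.6]
width: 0.171
t 4.83 tcp [463.3 342.1  15.4] F [ 0.4 -1.5  5.6] w 0.171 j [ 0.64  0.56 -0.11  0.9  -0.    0.53] shift,twist [ 0.029  0.024 -0.017] [0.01  0.003 0.006]
```

```bash
python3 - <<'E'
from h import *
c=ctrl.calibration("wrist");print("cam",-np.array(c["R"]).T@c["t"])
togo([463,342,35],1.673)
E
python3 -m inch '{"gripper":[0,0,0,0,0],"xyz":[[-0.05,0,0],[-0.1,0,0],[-0.15,0,0],[-0.15,0,0],[-0.15,0,0]],"twist":[[0,0,0],[0,0,0],[0,0,0],[0,0,0],[0,0,0]]}'
python3 -c "
from h import *
togo([436,220,36],1.673)
im=ctrl.read_camera('wrist');cv2.imwrite('pics/w3.png',cv2.convertScaleAbs(im,alpha=1.5))
im=ctrl.read_camera('side');cv2.imwrite('pics/s3.png',im)
crop('pics/s3.png','pics/s3c.png',220,200,160,160,4)
"
```

```text
cam [387.22798711 334.15199756 157.08799194]
t 4.83 tcp [463.3 342.1  15.4] F [ 0.4 -1.5  5.6] w 0.171 j [ 0.64  0.56 -0.11  0.9  -0.    0.53] shift,twist [-0.131  0.002 -0.001] [0.01  0.003 0.006]
time_s: 5.25
tcp_pos: [462.2, 341.7, 36.7]
tool_rot: [0.473, -0.526, 0.472, 0.526]
force: [0.5, 0.2, -3.1]
width: 0.171
t 5.25 tcp [462.2 341.7  36.7] F [ 0.5  0.2 -3.1] w 0.171 j [ 0.64  0.54 -0.09  0.94  0.    0.53] shift,twist [ 0.004  0.261 -0.788] [0.01  0.001 0.001]
```

View pics/w3.png

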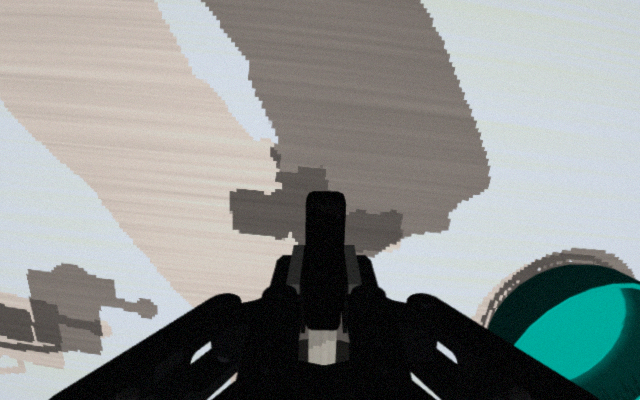

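View pics/s3c.png

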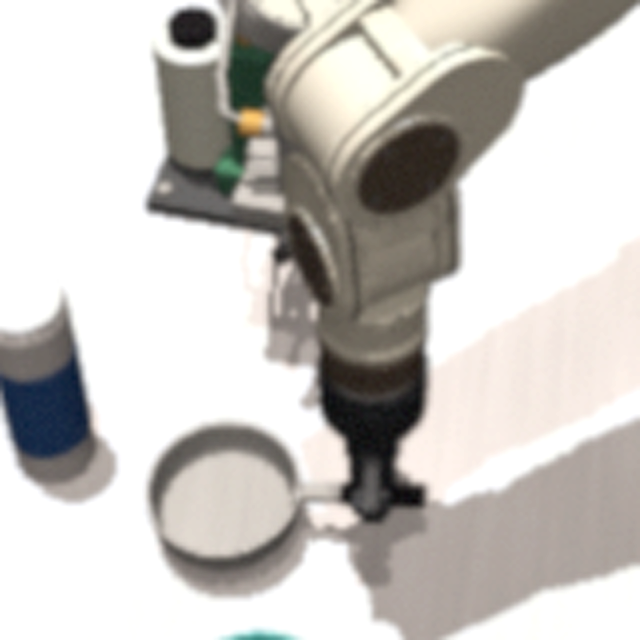

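The wrist view shows the sleeve gripped square at (325,250). The side view shows the pan lifted level, its bowl at side px about (276.6,322.5) and the can well clear.

```bash
python3 - <<'E'
from h import *
c=ctrl.calibration("wrist")
print(onz("wrist",(326,192),31+21,c), "expected far end at -150 dir; measured centre:")
print(onz("side",(276.6,322.5),57))
togo([436,230,36],1.673)
E
python3 -m inch '{"gripper":[0,0,0,0,0],"xyz":[[0,0.07,-0.2],[0,0.14,-0.4],[0,0.2,-0.6],[0,0.25,-0.73],[0,0.25,-0.73]],"twist":[[0,0,0],[0,0,0],[0,0,0],[0,0,0],[0,0,0]]}'
python3 -c "
from h import *
togo([436,155,36],1.673)
for n in ('wrist','side','scene'):
    cv2.imwrite('pics/%s4.png'%n,ctrl.read_camera(n))
crop('pics/side4.png','pics/s4c.png',220,180,160,160,4)
crop('pics/scene4.png','pics/sc4c.png',300,100,160,130,4)
crop('pics/wrist4.png','pics/w4c.png',0,0,640,400,1)
"
```

```text
[423.02164633 338.45804038  52.        ] expected far end at -150 dir; measured centre:
[566.66178668 357.30662166  57.        ]
t 5.35 tcp [461.7 341.2  35.9] F [-0.3 -1.  -2.9] w 0.172 j [ 0.64  0.54 -0.09  0.94  0.    0.53] shift,twist [-0.     0.25  -0.719] [ 0.01  -0.001 -0.002]
time_s: 5.77
tcp_pos: [433.4, 223.9, 35.2]
tool_rot: [0.471, -0.525, 0.476, 0.526]
force: [-0.6, -0.3, -2.7]
width: 0.175
t 5.77 tcp [433.4 223.9  35.2] F [-0.6 -0.3 -2.7] w 0.175 j [ 0.48  0.4  -0.33  0.85 -0.    0.37] shift,twist [-0.004  0.03  -0.459] [ 0.002 -0.008 -0.011]
```

View pics/s4c.png

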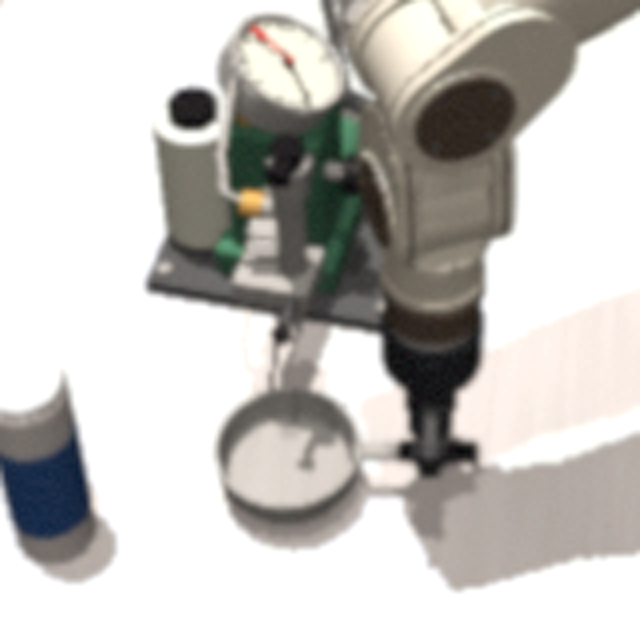

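View pics/sc4c.png

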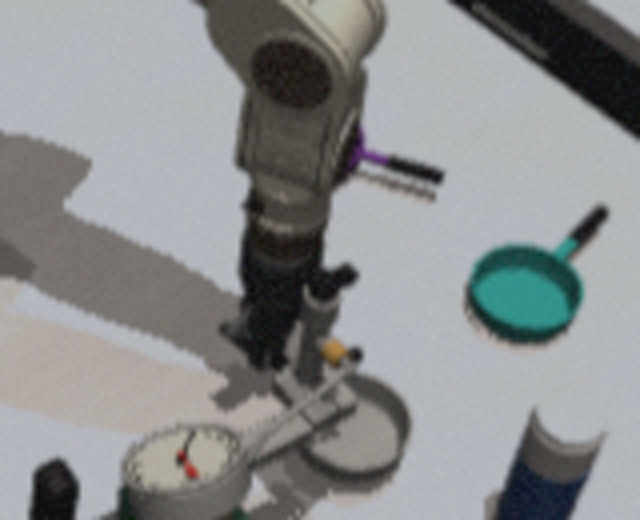

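View pics/w4c.png

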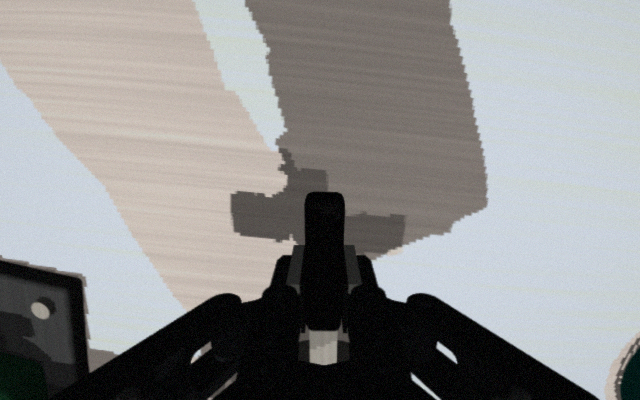

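```bash
python3 - <<'E'
from h import *
crop("pics/side4.png","pics/s4d.png",270,235,55,45,12)
for X in([550,165,105],[550,165,153],[550,165,130]):print(proj("side",X))
E
```

```text
[293.1331824 262.3727223]
[292.56402476 252.19724962]
[292.8399557  257.13633661]
```

View pics/s4d.png

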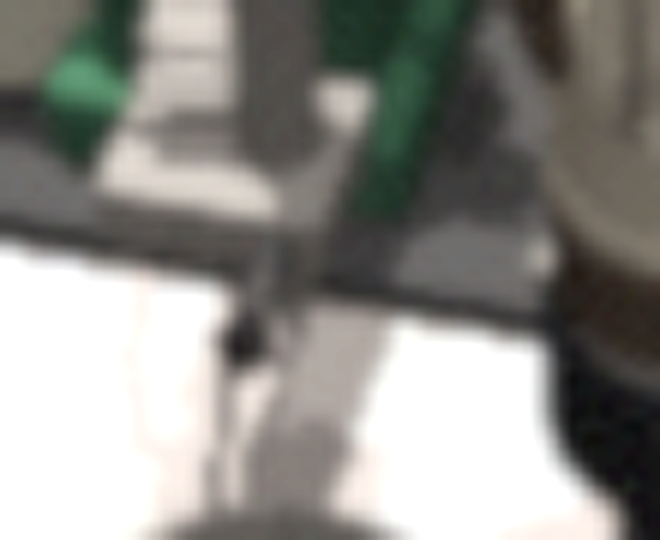

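```bash
python3 - <<'E'
from h import *
print(tri([("side",(290.2,263.7)),("scene",(388.3,188.1))]))
# injector axis/body: side body centre just above clamp, scene body
print(proj("side",[550,165,180]),proj("side",[550,165,270]),proj("scene",[550,165,180]),proj("scene",[550,165,270]),proj("scene",[550,165,105]))
print(onz("side",(290.2,263.7),105),onz("side",(290.2,263.7),0),onz("side",(290.2,263.7),140))
c=ctrl.calibration("wrist")
crop("pics/side0.png","pics/s0d.png",270,205,45,90,7)
E
```

```text
(array([547.82596868, 221.93274247, 164.7792911 ]), [np.float64(1.401282328961723), np.float64(1.4012823289615681)])
[292.23232441 246.2449925 ] [291.06215965 225.11537324] [376.75942275 193.16690968] [379.76508412 176.24266227] [374.48471027 205.98541617]
[558.190653   171.63501168 105.        ] [578.48993876  84.70950261   0.        ] [551.42422441 200.61018137 140.        ]
```

View pics/s0d.png

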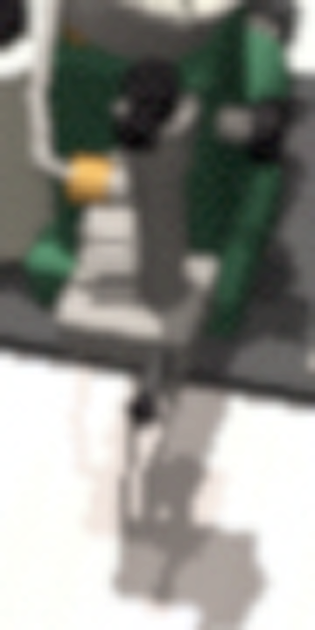

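```bash
python3 -c "
from h import *
togo([437,154,34],1.673)"
```

```text
t 5.92 tcp [436.9 228.8  36.3] F [ 0.5  0.4 -2.3] w 0.17 j [ 0.48  0.4  -0.32  0.85  0.    0.38] shift,twist [ 0.015  0.053 -0.496] [0.009 0.001 0.001]
```

```bash
python3 -m inch '{"gripper":[0,0,0,0,0],"xyz":[[0,0.01,-0.1],[0,0.02,-0.2],[0,0.03,-0.3],[0,0.04,-0.4],[0,0.053,-0.49]],"twist":[[0,0,0],[0,0,0],[0,0,0],[0,0,0],[0,0,0]]}'
python3 -m inch '{"gripper":[0,0,0,0,0],"xyz":[[0,0,0],[0,0,0],[0.04,0,0],[0.08,0,0],[0.11,0,0]],"twist":[[0,0,0],[0,0,0],[0,0,0],[0,0,0],[0,0,0]]}'
python3 -c "
from h import *
togo([437,154,15],1.673)
for n in ('wrist','side','scene'):
    cv2.imwrite('pics/%s5.png'%n,ctrl.read_camera(n))
crop('pics/side5.png','pics/s5c.png',240,200,120,120,5)
crop('pics/scene5.png','pics/sc5c.png',330,130,110,110,5)
"
```

```text
time_s: 6.33
tcp_pos: [437.4, 155.2, 36.4]
tool_rot: [-0.472, 0.527, -0.472, -0.526]
force: [-0.3, 0.1, -2.6]
width: 0.17
time_s: 6.75
tcp_pos: [436.4, 155.4, 18.9]
tool_rot: [0.472, -0.526, 0.472, 0.527]
force: [-0.0, -0.2, -2.7]
width: 0.176
t 6.75 tcp [436.4 155.4  18.9] F [-0.  -0.2 -2.7] w 0.176 j [ 0.34  0.38 -0.41  0.77  0.    0.23] shift,twist [ 0.026 -0.003 -0.01 ] [ 0.013  0.    -0.001]
```

View pics/s5c.png

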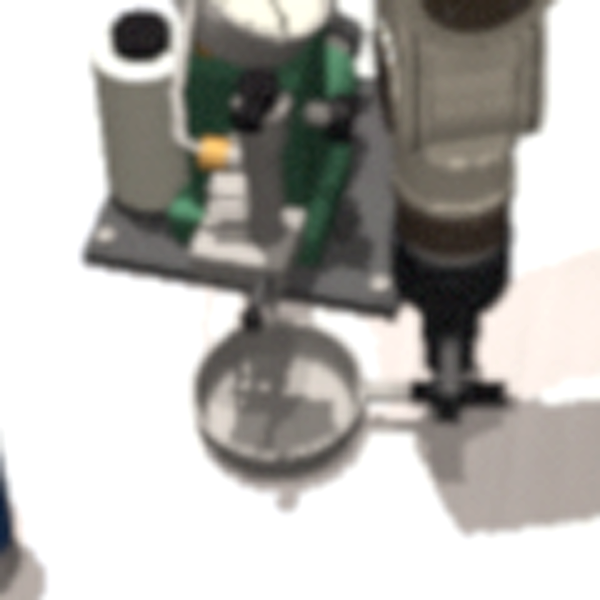

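View pics/sc5c.png

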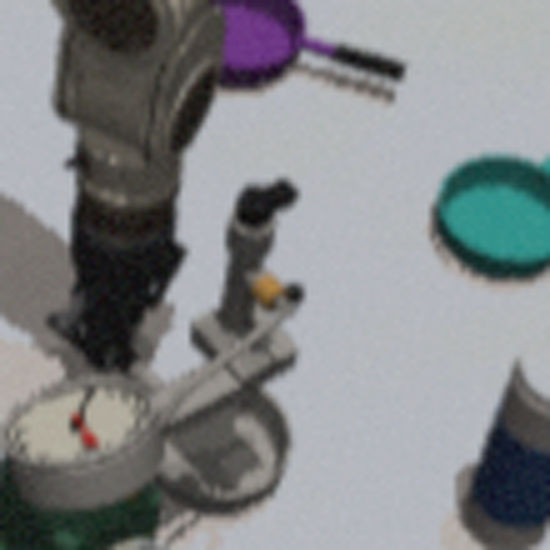

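```bash
python3 - <<'E'
from h import *
p=onz("side",(295.8,277.5),39);print("bowl side",p)
# horizontal offsets: rim left/right extents
for q in((239+.3,279),(312.6,279)):print(onz("side",q,39))
for z in(180,270):print(proj("side",[546.5,164.7,z]))
togo([437,154,15],1.673)
# scene bowl: right extreme px
p=onz("scene",(330+290/5,130+440/5),39);print("scene right extreme",p)
for a in np.arange(0,6.28,.7): print(proj("scene",[548+58*np.cos(a),165+58*np.sin(a),39]).round(1),end=" ")
E
```

```text
bowl side [542.42475672 171.98588307  39.        ]
[722.90458029 203.49383388  39.        ]
[487.48020531 170.64532588  39.        ]
[293.38538243 246.28905847]
[292.27211901 225.15927579]
t 6.9 tcp [436.  155.   19.1] F [-0.7 -1.1 -2.9] w 0.177 j [ 0.34  0.38 -0.41  0.78  0.    0.23] shift,twist [ 0.027 -0.006 -0.007] [ 0.012 -0.    -0.003]
scene right extreme [589.69935035 206.36577027  39.        ]
[382.7 226.5] [387.7 219. ] [385.4 210.4] [377.1 204.6] [366.7 204.2] [358.8 209.3] [357.1 217.7] [362.5 225.6] [372.8 229.1]
```

Both views put the bowl within about 5 mm of the nozzle point: side rim centre (295.8,277.5), scene right rim edge (388,218) as predicted. Setting it down and releasing.

```bash
python3 -m inch '{"gripper":[0,0,0,0,0],"xyz":[[0.01,-0.02,0],[0.02,-0.02,0],[0.025,-0.02,0],[0.03,-0.02,0],[0.03,-0.02,0]],"twist":[[0,0,0],[0,0,0],[0,0,0],[0,0,0],[0,0,0]]}'
python3 -c "
from h import *
togo([437,154,15],1.673)"
```

```text
time_s: 7.32
tcp_pos: [440.1, 155.3, 16.1]
tool_rot: [-0.473, 0.526, -0.472, -0.526]
force: [-2.3, 0.8, 4.8]
width: 0.172
t 7.32 tcp [440.1 155.3  16.1] F [-2.3  0.8  4.8] w 0.172 j [ 0.34  0.39 -0.41  0.77  0.    0.23] shift,twist [ 0.007  0.022 -0.006] [0.01  0.001 0.003]
```

```bash
python3 -m inch '{"gripper":[20,30,45,55,55],"xyz":[[0,0,0],[0,0,0],[0,0,0],[0,0,0],[0,0,0]],"twist":[[0,0,0],[0,0,0],[0,0,0],[0,0,0],[0,0,0]]}'
python3 -m inch '{"gripper":[55,55,55,55,55],"xyz":[[-0.1,0,0],[-0.3,0,0],[-0.5,0,0],[-0.7,0,0],[-0.9,0,0]],"twist":[[0,0,0],[0,0,0],[0,0,0],[0,0,0],[0,0,0]]}'
python3 -c "
from h import *
togo([380,140,200],1.673)"
```

```text
time_s: 7.73
tcp_pos: [439.6, 154.9, 15.3]
tool_rot: [-0.473, 0.526, -0.472, -0.526]
force: [-1.0, -0.6, -0.5]
width: 0.545
time_s: 8.15
tcp_pos: [439.2, 154.8, 151.5]
tool_rot: [0.472, -0.526, 0.473, 0.526]
force: [-0.0, 0.5, 0.6]
width: 0.548
t 8.15 tcp [439.2 154.8 151.5] F [-0.   0.5  0.6] w 0.548 j [ 0.34  0.23 -0.23  1.12 -0.    0.23] shift,twist [-0.323  0.403 -0.056] [ 0.01  -0.    -0.001]
```

Back away and look.

```bash
python3 -m inch '{"gripper":[55,55,55,55,55],"xyz":[[-0.2,0.2,0],[-0.4,0.5,0],[-0.6,0.8,0],[-0.8,0.8,0],[-1,0.8,0]],"twist":[[0,0,0],[0,0,0],[0,0,0],[0,0,0],[0,0,0]]}'
python3 -c "
from h import *
togo([380,140,200],1.673)
for n in ('wrist','side','scene'):
    cv2.imwrite('pics/%s6.png'%n,ctrl.read_camera(n))
crop('pics/side6.png','pics/s6c.png',240,200,120,120,5)
crop('pics/wrist6.png','pics/w6c.png',0,0,640,400,1)
"
```

```text
time_s: 8.57
tcp_pos: [315.8, 140.9, 301.1]
tool_rot: [0.471, -0.526, 0.473, 0.527]
force: [1.6, 0.5, -0.6]
width: 0.548
t 8.57 tcp [315.8 140.9 301.1] F [ 1.6  0.5 -0.6] w 0.548 j [ 0.42 -0.09 -0.18  1.49  0.    0.31] shift,twist [ 0.672 -0.427 -0.051] [ 0.012 -0.002 -0.007]
```

View pics/s6c.png

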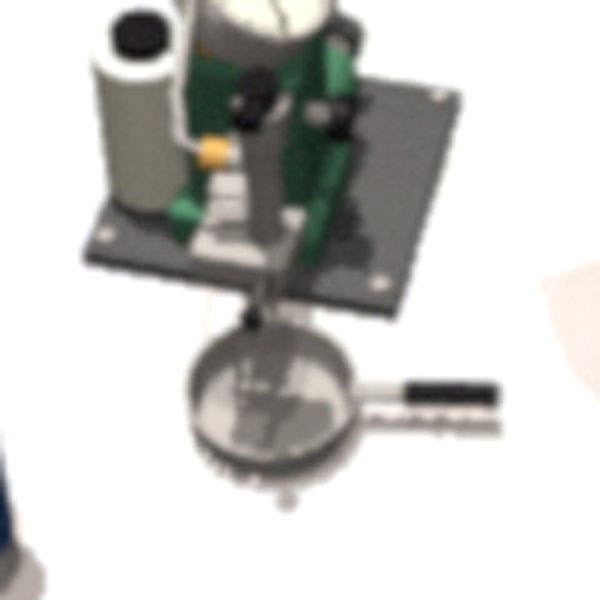

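View pics/w6c.png

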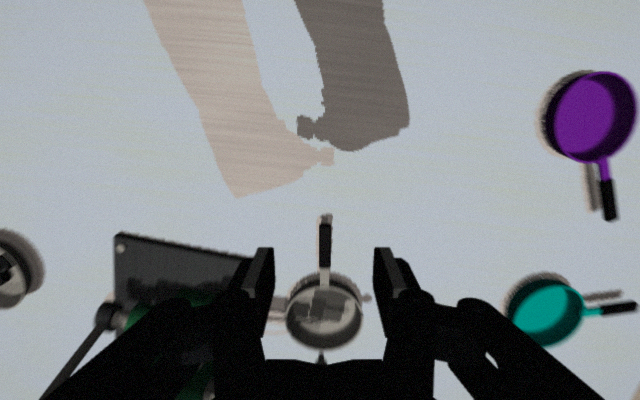

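```bash
python3 - <<'E'
from h import *
c=ctrl.calibration("wrist")
a=onz("wrist",(325.5,217),31,c);b=onz("wrist",(324.5,266),31,c);d=(b-a)/np.linalg.norm(b-a)
print(a,b,np.linalg.norm(a-b),"centre",b+86*d,a+150*d,"rim x mid",onz("wrist",(324.5,314),36,c),"nozzle",onz("wrist",(321,352),105,c))
togo([0,0,0])
crop("pics/wrist6.png","pics/w6d.png",270,200,110,180,4)
E
```

```text
[404.38739158 155.56529436  31.        ] [478.51788749 162.36788691  31.        ] 74.44196187965814 centre [564.15806255 170.22666635  31.        ] [553.75978996 169.2724678   31.        ] rim x mid [556.12835674 170.88368083  36.        ] nozzle [563.56032472 166.78894089 105.        ]
t 8.72 tcp [321.4 142.8 303.4] F [ 0.5 -0.1 -0.3] w 0.548 j [ 0.42 -0.09 -0.17  1.48 -0.    0.31] shift,twist [ 2.004  2.248 -0.721]
```

View pics/w6d.png

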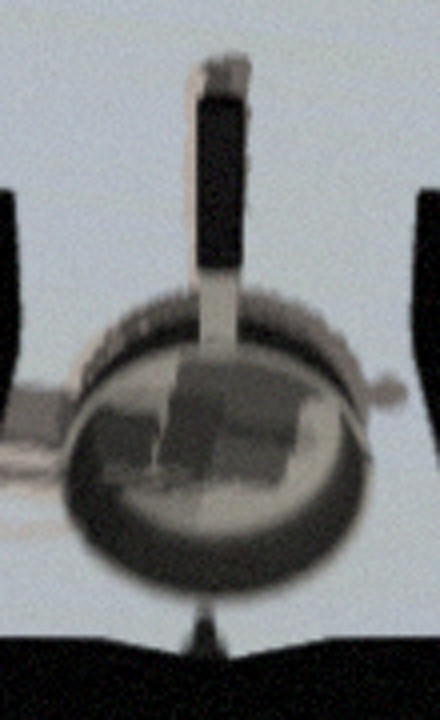

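```bash
python3 - <<'E'
from h import *
c=ctrl.calibration("wrist")
im=ctrl.read_camera("wrist");cv2.imwrite("pics/wrist7.png",im)
crop("pics/wrist7.png","pics/w7d.png",270,200,110,180,4)
np.save("c7.npy",c,allow_pickle=True)
E
```

```text
(no output)
```

View pics/w7d.png

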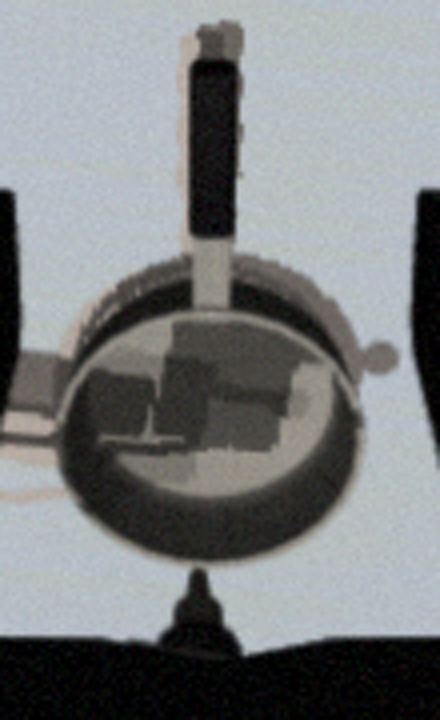

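```bash
python3 - <<'E'
from h import *
c=np.load("c7.npy",allow_pickle=True).item()
a=onz("wrist",(323.5,215),31,c);b=onz("wrist",(322.7,259.5),31,c);d=(b-a)/np.linalg.norm(b-a)
print(a,b,np.linalg.norm(a-b),"centre",b+86*d,a+150*d)
L=onz("wrist",(270+57/4,309),36,c);R=onz("wrist",(270+363/4,309),36,c);T=onz("wrist",(322.5,277),36,c);B=onz("wrist",(322.5,340.5),36,c)
print((L+R)/2,np.linalg.norm(L-R),(T+B)/2,np.linalg.norm(T-B),"nozzle",onz("wrist",(319.5,342.5),105,c))
E
```

```text
[401.82060736 152.58409514  31.        ] [468.49416741 158.71924971  31.        ] 66.95523677162647 centre [554.13237049 166.59948909  31.        ] [551.18956622 166.3286987   31.        ]
[547.76817876 167.00859534  36.        ] 112.90822599978009 [549.55730113 167.18861206  36.        ] 112.61648651450777 nozzle [548.25072264 163.23027352 105.        ]
```

The pan is measured at about (550,167) and the nozzle at (548,163), so roughly 5 mm off with the bowl flat. Now I'll move above the gauge and lever.

```bash
python3 -c "
from h import *
togo([560,-60,400],1.486)"
```

```text
t 8.77 tcp [320.7 142.4 301.4] F [ 0.6 -0.1  0.2] w 0.548 j [ 0.42 -0.08 -0.17  1.48 -0.    0.31] shift,twist [-0.654 -1.443 -1.512] [0.384 0.003 0.007]
```

```bash
python3 -m inch '{"gripper":[70,70,70,70,70],"xyz":[[-0.33,-0.7,-0.75],[-0.33,-0.7,-0.75],[-0.33,-0.7,-0.75],[-0.33,-0.7,-0.75],[-0.33,-0.7,-0.75]],"twist":[[0.38,0,0],[0.38,0,0],[0.38,0,0],[0.38,0,0],[0.38,0,0]]}'
python3 -c "
from h import *
togo([560,-60,400],1.486)"
```

```text
time_s: 9.18
tcp_pos: [441.0, 38.1, 348.7]
tool_rot: [0.521, -0.478, 0.522, 0.477]
force: [-0.4, 0.2, -0.6]
width: 0.706
t 9.18 tcp [441.   38.1 348.7] F [-0.4  0.2 -0.6] w 0.706 j [ 0.09  0.1   0.14  1.61 -0.    0.18] shift,twist [-0.341 -0.848 -0.582] [-0.007 -0.004  0.001]
```

```bash
python3 -m inch '{"gripper":[70,70,70,70,70],"xyz":[[-0.34,-0.85,-0.58],[-0.34,-0.85,-0.58],[-0.34,-0.85,-0.58],[-0.34,-0.85,-0.58],[-0.34,-0.85,-0.58]],"twist":[[0,0,0],[0,0,0],[0,0,0],[0,0,0],[0,0,0]]}'
python3 -m inch '{"gripper":[70,70,70,70,70],"xyz":[[0,0,0],[0,0,0],[0,0,0],[0,0,0],[0,0,0]],"twist":[[0,0,0],[0,0,0],[0,0,0],[0,0,0],[0,0,0]]}'
python3 -c "
from h import *
togo([588,-130,290],1.486)
c=ctrl.calibration('wrist');np.save('c8.npy',c,allow_pickle=True)
im=ctrl.read_camera('wrist');cv2.imwrite('pics/wrist8.png',im)
crop('pics/wrist8.png','pics/w8.png',0,0,640,400,1.2)"
```

```text
time_s: 9.6
tcp_pos: [561.6, -59.7, 396.7]
tool_rot: [0.52, -0.477, 0.522, 0.478]
force: [-1.6, 0.8, -1.5]
width: 0.699
time_s: 10.02
tcp_pos: [555.5, -54.9, 401.4]
tool_rot: [0.52, -0.479, 0.52, 0.479]
force: [-0.2, -0.9, -0.6]
width: 0.702
t 10.02 tcp [555.5 -54.9 401.4] F [-0.2 -0.9 -0.6] w 0.702 j [-0.1   0.38  0.63  1.83  0.   -0.02] shift,twist [ 0.743 -0.256 -0.482] [0.006 0.    0.001]
```

View pics/w8.png

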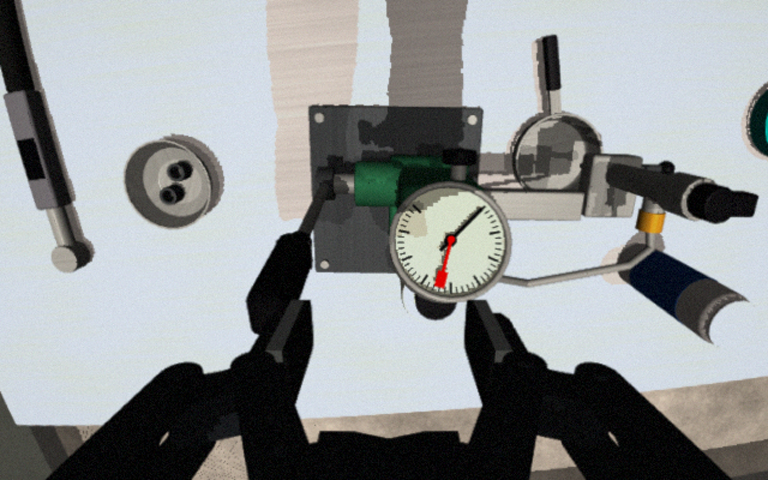

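The wrist view shows the gauge at (451,240)/1.2, its black needle tip at (482,207)/1.2 and the red pointer tip at (440,285)/1.2. The lever grip is at left around (278,285)/1.2.

```bash
cat >> h.py <<'E'
def gauge(P,n,cen,tips,c=None,yaw=-0.085):
    # P point on face plane
    Rz=Ro.from_euler('z',yaw).as_matrix();u=Rz@[np.cos(.5),0,np.sin(.5)];r=Rz@[0,-1,0];nn=Rz@[-np.sin(.5),0,np.cos(.5)]
    def hit(p):
        o,d=ray(n,p,c);return o+d*((P-o)@nn)/(d@nn)
    C=hit(cen);out=[]
    for t in tips:
        v=hit(t)-C;out.append((round(float(np.arctan2(v@r,v@u)),3),round(float(np.linalg.norm(v)),1)))
    return C.round(1),out
E
python3 - <<'E'
from h import *
c=np.load("c8.npy",allow_pickle=True).item()
P=np.array([563,-3,240.])
print(gauge(P,"wrist",(451/1.2,240/1.2),[(482/1.2,207/1.2),(440/1.2,285/1.2)],c))
for q in((311,107),(482,106),):print(onz("wrist",np.array(q)/1.2,16,c))
for z in(250,310,332):print(z,onz("wrist",np.array((262,322))/1.2,z,c))
for X in([588,-130,307],[595,-131,332],[552.9,-127.5,75]):print(proj("wrist",X,c)*1.2)
crop("pics/wrist8.png","pics/w8g.png",320,145,110,110,6);crop("pics/wrist8.png","pics/w8l.png",195,120,110,160,4)
E
```

```text
(array([578.5,  -6.7, 248.6]), [(-2.381, 37.1), (0.26, 36.4)])
[ 463.92914193 -145.57798105   16.        ]
[480.08058992  71.98500454  16.        ]
250 [ 637.90884689 -167.48010843  250.        ]
310 [ 605.52272993 -143.044686    310.        ]
332 [ 593.64782038 -134.08503111  332.        ]
[277.76769166 295.09184174]
[267.3590043  323.64774979]
[326.66133736 182.50084606]
```

View pics/w8g.png

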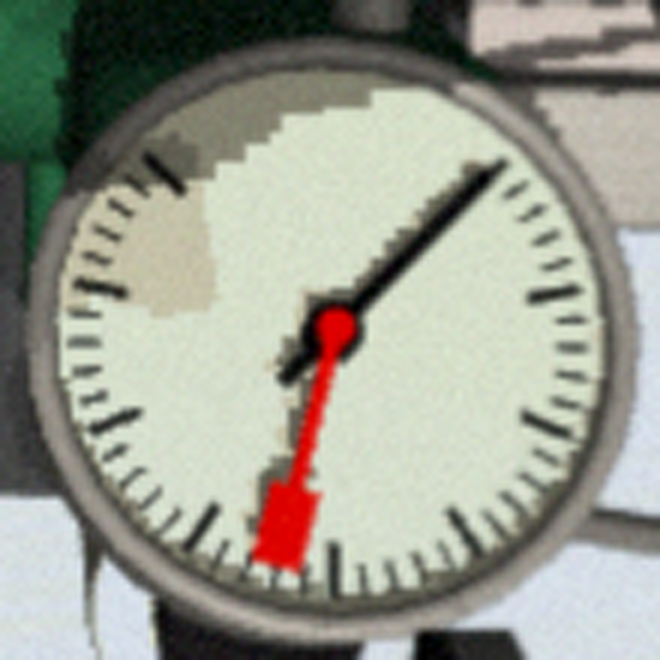

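View pics/w8l.png

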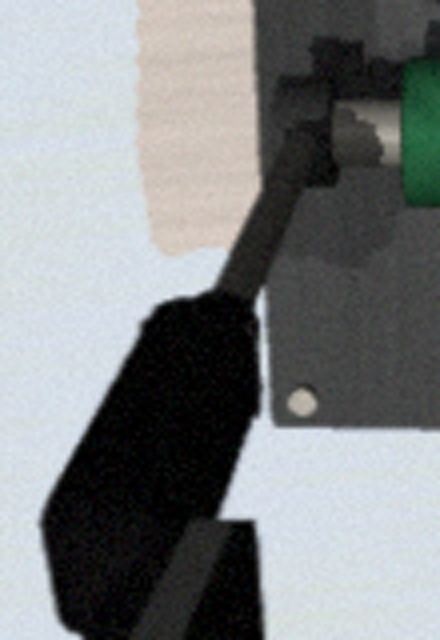

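```bash
python3 - <<'E'
from h import *
c=np.load("c8.npy",allow_pickle=True).item()
P=np.array([578,-6.7,248.])
print(gauge(P,"wrist",(375.8,199.7),[(403.3,172.3),(366.2,239.2)],c))
piv=np.array([552.9,-127.5,75]);Rz=Ro.from_euler('z',-.085).as_matrix();Ry=Rz@Ro.from_euler('y',.15).as_matrix()
for L in(260,165):
  for x,y in((-16,-13),(16,-13),(16,13),(-16,13)):
    p=proj("wrist",piv+Ry@[x,y,L],c);print(L,x,y,((p-[195,120])*4).round())
p=proj("wrist",piv,c);print((p-[195,120])*4)
E
```

```text
(array([578.4,  -6.7, 248.2]), [(-2.349, 38.2), (0.258, 38.3)])
260 -16 -13 [ 24. 509.]
260 16 -13 [ 52. 650.]
260 16 13 [190. 652.]
260 -16 13 [170. 510.]
165 -16 -13 [154. 282.]
165 16 -13 [169. 398.]
165 16 13 [272. 398.]
165 -16 13 [262. 282.]
[308.87112455 128.33615353]
```

Marker minus needle is 2.607 rad (both radii come to 38.2 mm against 38 given), so the lever target is about 0.521 rad. Now over the lever.

```bash
python3 -c "
from h import *
togo([589,-129,370],1.486)"
```

```text
t 10.07 tcp [555.7 -54.9 401.5] F [ 0.6  0.4 -0.1] w 0.696 j [-0.1   0.38  0.63  1.83  0.   -0.02] shift,twist [ 0.21  -0.262 -0.474] [0.006 0.    0.002]
```

```bash
python3 -m inch '{"gripper":[75,75,75,75,75],"xyz":[[0,-0.26,-0.25],[0,-0.26,-0.47],[0.1,-0.26,-0.47],[0.2,-0.26,-0.47],[0.2,-0.26,-0.47]],"twist":[[0,0,0],[0,0,0],[0,0,0],[0,0,0],[0,0,0]]}'
python3 -m inch '{"gripper":[75,75,75,75,75],"xyz":[[0,0,0],[0,0,0],[0,0,0],[0,0,0],[0,0,0]],"twist":[[0,0,0],[0,0,0],[0,0,0],[0,0,0],[0,0,0]]}'
python3 -c "
from h import *
togo([589,-129,286],1.486)
c=ctrl.calibration('wrist');np.save('c9.npy',c,allow_pickle=True)
im=ctrl.read_camera('wrist');cv2.imwrite('pics/wrist9.png',im)
crop('pics/wrist9.png','pics/w9.png',0,0,640,400,1.2)
im=ctrl.read_camera('side');cv2.imwrite('pics/side9.png',im)
crop('pics/side9.png','pics/s9.png',240,100,140,120,5)"
```

```text
time_s: 10.48
tcp_pos: [588.3, -129.5, 367.7]
tool_rot: [0.519, -0.477, 0.522, 0.48]
force: [0.9, 0.3, -0.5]
width: 0.75
time_s: 10.9
tcp_pos: [589.8, -128.8, 371.9]
tool_rot: [0.52, -0.48, 0.52, 0.479]
force: [0.1, 0.3, 0.2]
width: 0.747
t 10.9 tcp [ 589.8 -128.8  371.9] F [0.1 0.3 0.2] w 0.747 j [-0.22  0.47  0.7   1.8   0.   -0.13] shift,twist [ 0.573  0.006 -0.001] [ 0.005 -0.001  0.004]
```

View pics/w9.png

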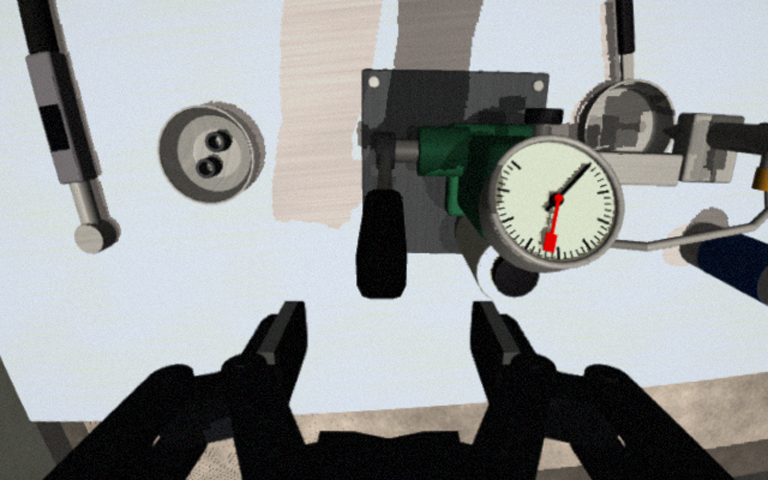

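View pics/s9.png

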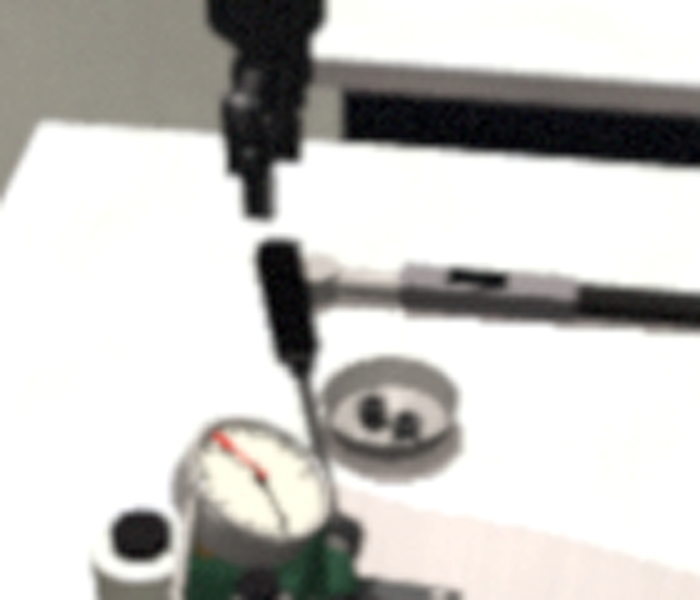

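```bash
python3 - <<'E'
from h import *
c=np.load("c9.npy",allow_pickle=True).item()
for p in((358,290),(404,290),(381,297)):print(onz("wrist",np.array(p)/1.2,330,c))
print(gauge(np.array([578,-6.7,248.]),"wrist",np.array((557,200))/1.2,[np.array((588,163))/1.2,np.array((548,249))/1.2],c))
togo([592,-132,286],1.486)
E
```

```text
[ 598.58482001 -144.29923477  330.        ]
[ 600.47071541 -120.97163024  330.        ]
[ 603.44244788 -132.97422817  330.        ]
(array([579.9, -10.8, 249.2]), [(-2.404, 37.1), (0.256, 35.4)])
t 11.0 tcp [ 589.7 -129.   371.4] F [0.3 0.5 0. ] w 0.751 j [-0.22  0.47  0.7   1.8  -0.   -0.13] shift,twist [ 0.569 -0.016 -0.019] [ 0.005 -0.     0.002]
```

```bash
python3 -m inch '{"gripper":[75,75,75,75,75],"xyz":[[0,0.005,-0.022],[0.1,0.005,-0.022],[0.25,0.005,-0.022],[0.4,0.005,-0.022],[0.57,0.005,-0.022]],"twist":[[0,0,0],[0,0,0],[0,0,0],[0,0,0],[0,0,0]]}'
python3 -m inch '{"gripper":[75,75,50,40,30],"xyz":[[0,0,0],[0,0,0],[0,0,0],[0,0,0],[0,0,0]],"twist":[[0,0,0],[0,0,0],[0,0,0],[0,0,0],[0,0,0]]}'
python3 -m inch '{"gripper":[20,0,0,0,0],"xyz":[[0,0,0],[0,0,0],[0,0,0],[0,0,0],[0,0,0]],"twist":[[0,0,0],[0,0,0],[0,0,0],[0,0,0],[0,0,0]]}'
python3 -c "
from h import *
togo([589,-132.5,286],1.486)
c=ctrl.calibration('wrist');np.save('c10.npy',c,allow_pickle=True)
im=ctrl.read_camera('wrist');cv2.imwrite('pics/wrist10.png',im)
crop('pics/wrist10.png','pics/w10.png',0,0,640,400,1.2)"
```

```text
time_s: 11.42
tcp_pos: [588.8, -132.8, 285.2]
tool_rot: [0.521, -0.479, 0.52, 0.478]
force: [0.1, -0.2, 0.4]
width: 0.75
time_s: 11.83
tcp_pos: [589.6, -132.7, 287.5]
tool_rot: [0.521, -0.48, 0.519, 0.478]
force: [0.1, -0.3, 0.2]
width: 0.334
time_s: 12.25
tcp_pos: [589.6, -132.6, 287.6]
tool_rot: [0.522, -0.48, 0.519, 0.477]
force: [1.4, -0.5, 7.1]
width: 0.297
t 12.25 tcp [ 589.6 -132.6  287.6] F [ 1.4 -0.5  7.1] w 0.297 j [-0.22  0.44  0.44  1.56  0.   -0.14] shift,twist [0.01  0.004 0.001] [ 0.002 -0.001  0.009]
```

View pics/w10.png

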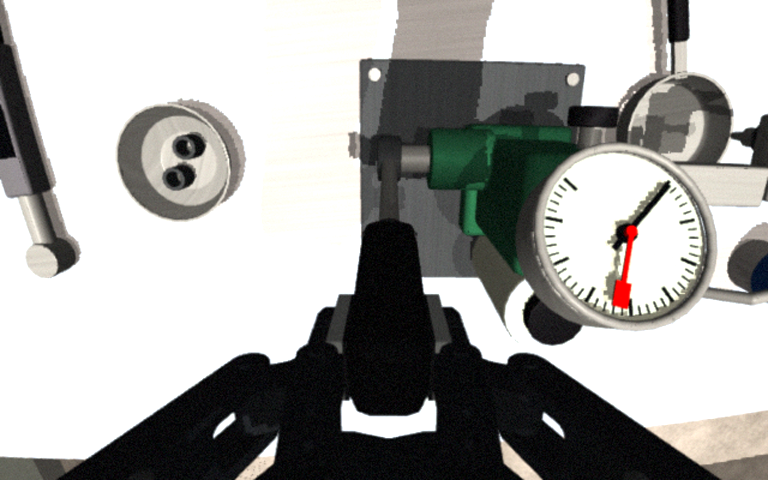

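```bash
python3 - <<'E'
from h import *
s=ctrl.sense();q=s["tool_rot"];R=Ro.from_quat([q[1],q[2],q[3],q[0]]).as_matrix()
piv=np.array([553.5,s["tcp_pos"][1],75]);ax=Ro.from_euler('z',-.085).apply([0,1,0])
for d in(.02,.05,.07,.1,.14,.15,.2,.21,.26):
    Q=Ro.from_rotvec(-d*ax).as_matrix();p=piv+Q@(s["tcp_pos"]-piv)
    print(d,(R.T@(p-s["tcp_pos"])/150).round(3),(Ro.from_matrix(R.T@Q@R).as_rotvec()/.5).round(3))
E
```

```text
0.02 [-0.005  0.028  0.   ] [ 0.    0.   -0.04]
0.05 [-0.011  0.071  0.   ] [ 0.   0.  -0.1]
0.07 [-0.014  0.1    0.   ] [ 0.    0.   -0.14]
0.1 [-0.018  0.143  0.   ] [ 0.   0.  -0.2]
0.14 [-0.021  0.2    0.   ] [ 0.    0.   -0.28]
0.15 [-0.021  0.214  0.   ] [ 0.   0.  -0.3]
0.2 [-0.021  0.286  0.   ] [ 0.     0.001 -0.4  ]
0.21 [-0.02   0.301  0.   ] [ 0.     0.001 -0.42 ]
0.26 [-0.016  0.372  0.   ] [ 0.     0.001 -0.52 ]
```

Gripped squarely: the handle centre at (388,350)/1.2 lies between the pads, and the gauge is in view. Pulling 0.2 rad first.

```bash
python3 -m inch '{"gripper":[0,0,0,0,0],"xyz":[[-0.005,0.028,0],[-0.014,0.1,0],[-0.02,0.18,0],[-0.021,0.25,0],[-0.021,0.286,0]],"twist":[[0,0,-0.04],[0,0,-0.14],[0,0,-0.25],[0,0,-0.35],[0,0,-0.4]]}'
python3 -c "
from h import *
togo([553,-129,286])
c=ctrl.calibration('wrist');np.save('c11.npy',c,allow_pickle=True)
im=ctrl.read_camera('wrist');cv2.imwrite('pics/wrist11.png',im)
crop('pics/wrist11.png','pics/w11.png',0,0,640,400,1.2)"
```

```text
time_s: 12.72
tcp_pos: [547.3, -128.7, 290.9]
tool_rot: [0.568, -0.531, 0.467, 0.422]
force: [8.9, 2.5, -1.9]
width: 0.298
t 12.72 tcp [ 547.3 -128.7  290.9] F [ 8.9  2.5 -1.9] w 0.298 j [-0.25  0.18  0.06  1.24  0.03 -0.16] shift,twist [ 0.04  -0.03   0.001]
```

View pics/w11.png

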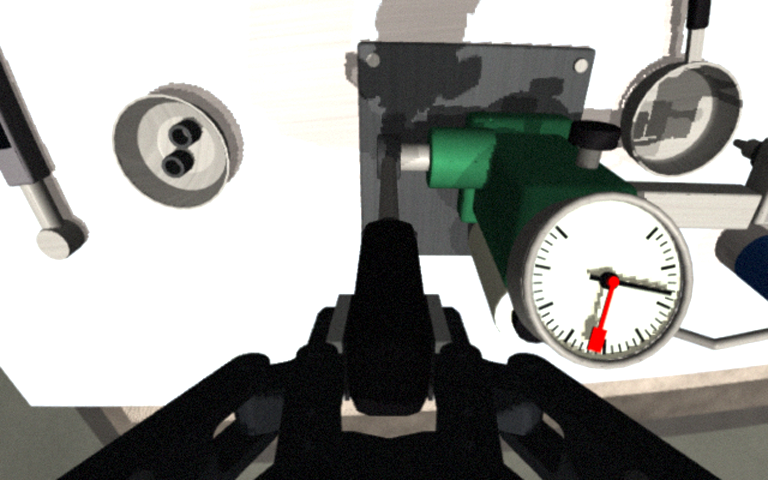

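```bash
python3 - <<'E'
from h import *
c=np.load("c11.npy",allow_pickle=True).item()
g=gauge(np.array([578.5,-8,248.5]),"wrist",np.array((612,282))/1.2,[np.array((675,292))/1.2,np.array((596,351))/1.2],c)
print(g,g[1][1][0]-g[1][0][0])
togo([0,0,0])
E
```

```text
(array([574.8, -11. , 246.6]), [(-1.414, 36.7), (0.209, 37.8)]) 1.623
t 12.77 tcp [ 546.3 -128.5  290.9] F [ 6.9  2.4 -5.4] w 0.299 j [-0.25  0.18  0.06  1.24  0.03 -0.16] shift,twist [1.126 4.023 0.551]
```

```bash
python3 -m inch '{"gripper":[0,0,0,0,0],"xyz":[[-0.008,0.05,0],[-0.015,0.12,0],[-0.02,0.18,0],[-0.021,0.24,0],[-0.021,0.286,0]],"twist":[[0,0,-0.07],[0,0,-0.17],[0,0,-0.25],[0,0,-0.34],[0,0,-0.4]]}'
python3 -m inch '{"gripper":[0,0,0,0,0],"xyz":[[0,0,0],[0,0,0],[0,0,0],[0,0,0],[0,0,0]],"twist":[[0,0,0],[0,0,0],[0,0,0],[0,0,0],[0,0,0]]}'
python3 -c "
from h import *
togo([553,-129,286])
c=ctrl.calibration('wrist');np.save('c12.npy',c,allow_pickle=True)
im=ctrl.read_camera('wrist');cv2.imwrite('pics/wrist12.png',im)
crop('pics/wrist12.png','pics/w12.png',0,0,640,400,1.2)
crop('pics/wrist12.png','pics/w12g.png',400,200,180,150,4)"
```

```text
time_s: 13.18
tcp_pos: [505.7, -124.7, 285.9]
tool_rot: [0.607, -0.575, 0.411, 0.363]
force: [10.5, 5.7, -1.7]
width: 0.295
time_s: 13.6
tcp_pos: [506.6, -124.7, 286.1]
tool_rot: [0.607, -0.574, 0.412, 0.364]
force: [8.8, 5.5, 1.6]
width: 0.295
t 13.6 tcp [ 506.6 -124.7  286.1] F [8.8 5.5 1.6] w 0.295 j [-0.29 -0.04 -0.26  0.96  0.08 -0.19] shift,twist [ 0.124 -0.285 -0.003]
```

View pics/w12.png

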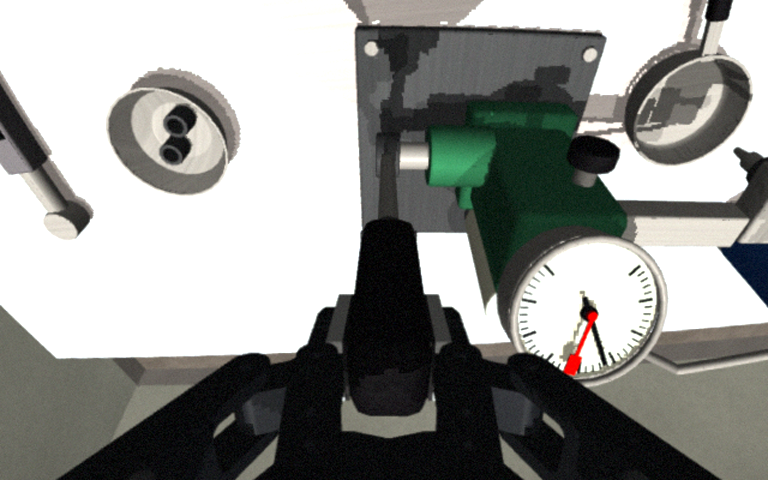

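View pics/w12g.png

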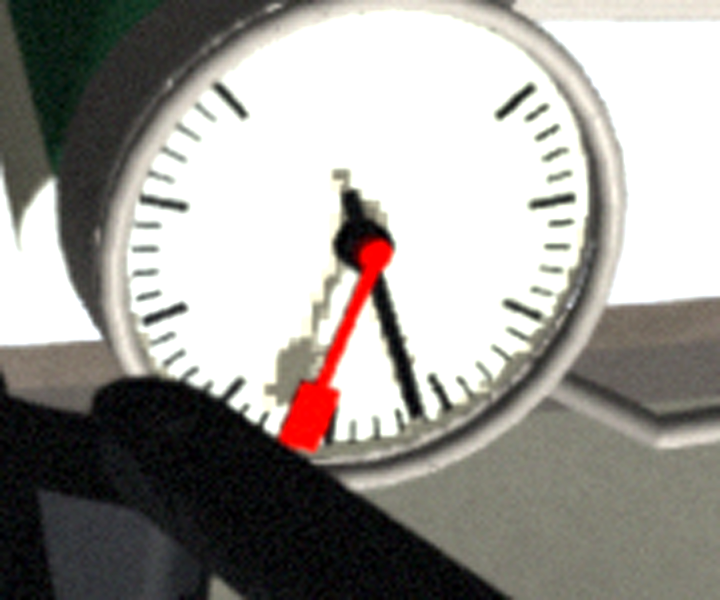

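```bash
python3 - <<'E'
from h import *
c=np.load("c12.npy",allow_pickle=True).item()
f=lambda x,y:np.array((400+x/4,200+y/4))
P=np.array([578.5,-8,248.5])
a=gauge(P,"wrist",f(364,246),[f(416,418)],c);b=gauge(P,"wrist",f(375,252),[f(297,445)],c)
print(a,b,b[1][0][0]-a[1][0][0])
print([gauge(P,"wrist",f(366,248),[f(*t)],c)[1] for t in((330,440),(440,390),(522,310),(516,100),(230,100))])
E
```

```text
(array([570.7, -11.9, 244.4]), [(-0.402, 36.7)]) (array([571.9,  -9.9, 245. ]), [(0.25, 38.8)]) 0.652
[[(0.047, 37.5)], [(-0.565, 33.0)], [(-1.189, 33.2)], [(-2.421, 35.7)], [(2.355, 38.3)]]
```

```bash
python3 -m inch '{"gripper":[0,0,0,0,0],"xyz":[[-0.006,0.04,0],[-0.011,0.08,0],[-0.015,0.115,0],[-0.018,0.143,0],[-0.019,0.157,0]],"twist":[[0,0,-0.06],[0,0,-0.11],[0,0,-0.16],[0,0,-0.2],[0,0,-0.22]]}'
python3 -m inch '{"gripper":[0,0,0,0,0],"xyz":[[0,0,0],[0,0,0],[0,0,0],[0,0,0],[0,0,0]],"twist":[[0,0,0],[0,0,0],[0,0,0],[0,0,0],[0,0,0]]}'
python3 -c "
from h import *
togo([553,-129,286])
c=ctrl.calibration('wrist');np.save('c13.npy',c,allow_pickle=True)
im=ctrl.read_camera('wrist');cv2.imwrite('pics/wrist13.png',im)
crop('pics/wrist13.png','pics/w13g.png',380,200,180,150,4)
im=ctrl.read_camera('side');cv2.imwrite('pics/side13.png',im)
crop('pics/side13.png','pics/s13g.png',265,170,60,50,12)"
```

```text
time_s: 14.07
tcp_pos: [483.8, -122.6, 279.8]
tool_rot: [0.626, -0.597, 0.379, 0.33]
force: [13.5, 6.8, -0.9]
width: 0.3
time_s: 14.48
tcp_pos: [484.4, -122.6, 280.0]
tool_rot: [0.626, -0.596, 0.379, 0.33]
force: [12.2, 6.8, -0.1]
width: 0.297
t 14.48 tcp [ 484.4 -122.6  280. ] F [12.2  6.8 -0.1] w 0.297 j [-0.32 -0.16 -0.42  0.8   0.12 -0.21] shift,twist [ 0.193 -0.419 -0.005]
```

View pics/w13g.png

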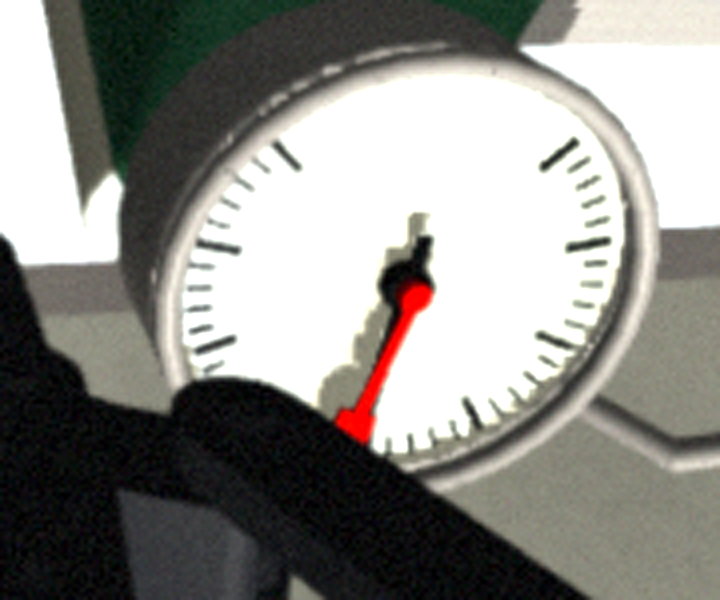

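View pics/s13g.png

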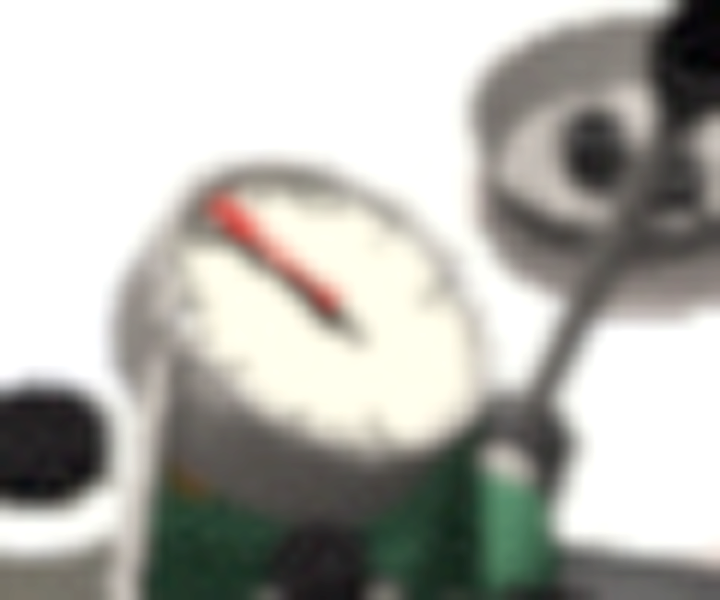

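```bash
python3 - <<'E'
from h import *
piv=np.array([553.5,75]);A=None
for p in([589.6,287.6],[506.6,286.1],[484.4,280.0]):
    v=np.array(p)-piv;v[0]/=.9964;a=np.arctan2(v[0],v[1]);A=a if A is None else A;print(A-a,5*(A-a))
c=np.load("c13.npy",allow_pickle=True).item()
f=lambda x,y:np.array((380+x/4,200+y/4));P=np.array([578.5,-8,248.5])
print(gauge(P,"wrist",f(406,283),[f(426,240),f(384,345),f(388,335)],c),gauge(P,"wrist",f(416,293),[f(355,430)],c))
im=cv2.imread("pics/wrist13.png");cv2.imwrite("pics/w13h.png",cv2.convertScaleAbs(cv2.resize(im[250:315,460:500],None,fx=10,fy=9,interpolation=cv2.INTER_CUBIC),alpha=1.2))
E
```

```text
0.0 0.0
0.3881779904373355 1.9408899521866774
0.49500020462819583 2.475001023140979
(array([567.9, -11.9, 242.9]), [(-2.898, 9.2), (0.143, 13.4), (0.136, 11.2)]) (array([569.9,  -9.8, 243.9]), [(0.217, 31.0)])
```

View pics/w13h.png

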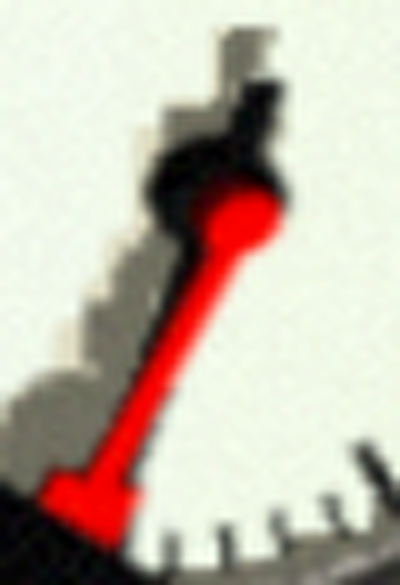

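```bash
python3 -m inch '{"gripper":[0,0,0,0,0],"xyz":[[-0.001,0.008,0],[-0.003,0.016,0],[-0.004,0.024,0],[-0.005,0.031,0],[-0.005,0.031,0]],"twist":[[0,0,-0.01],[0,0,-0.022],[0,0,-0.033],[0,0,-0.044],[0,0,-0.044]]}'
python3 -m inch '{"gripper":[0,0,0,0,0],"xyz":[[0,0,0],[0,0,0],[0,0,0],[0,0,0],[0,0,0]],"twist":[[0,0,0],[0,0,0],[0,0,0],[0,0,0],[0,0,0]]}'
python3 - <<'E'
from h import *
togo([553,-129,286])
s=ctrl.sense();p=s["tcp_pos"];v=np.array([(p[0]-553.5)/.9964,p[2]-75]);print("needle from TCP",5*(0.1683-np.arctan2(v[0],v[1])))
c=ctrl.calibration('wrist');np.save('c14.npy',c,allow_pickle=True)
im=ctrl.read_camera('wrist');cv2.imwrite('pics/wrist14.png',im)
cv2.imwrite("pics/w14h.png",cv2.convertScaleAbs(cv2.resize(im[245:325,440:510],None,fx=7,fy=7,interpolation=cv2.INTER_CUBIC),alpha=1.2))
for n in('side','scene'):
    cv2.imwrite(f'pics/{n}14.png',ctrl.read_camera(n))
crop('pics/side14.png','pics/s14g.png',275,178,35,35,14)
crop('pics/scene14.png','pics/sc14.png',280,130,160,140,4)
E
```

```text
time_s: 15.0
tcp_pos: [479.8, -122.2, 278.4]
tool_rot: [0.629, -0.601, 0.372, 0.323]
force: [13.5, 7.4, -0.4]
width: 0.296
time_s: 15.42
tcp_pos: [480.0, -122.2, 278.5]
tool_rot: [0.629, -0.601, 0.372, 0.323]
force: [11.7, 7.5, -0.5]
width: 0.296
t 15.42 tcp [ 480.  -122.2  278.5] F [11.7  7.5 -0.5] w 0.296 j [-0.33 -0.18 -0.46  0.76  0.13 -0.21] shift,twist [ 0.209 -0.445 -0.006]
needle from TCP 2.5807765545347467
```

View pics/w14h.png

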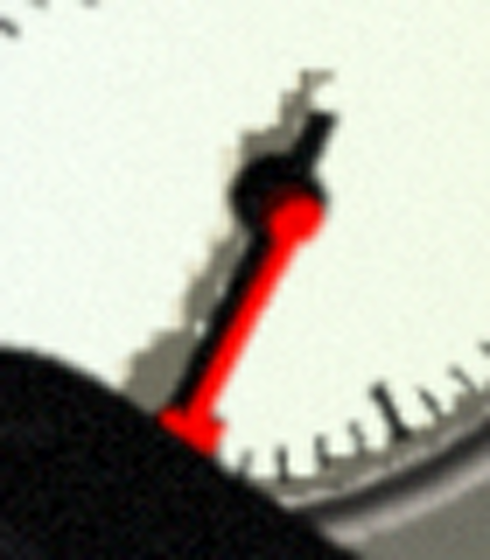

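View pics/s14g.png

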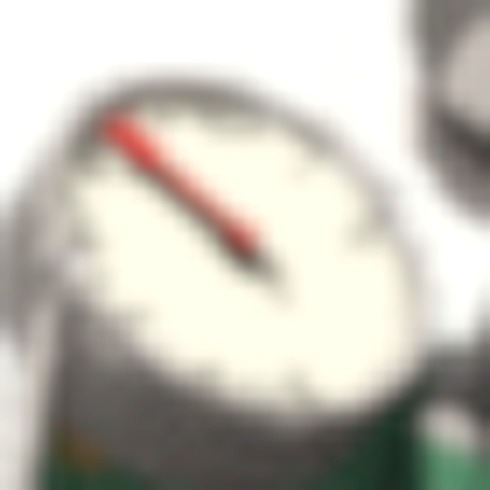

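View pics/sc14.png

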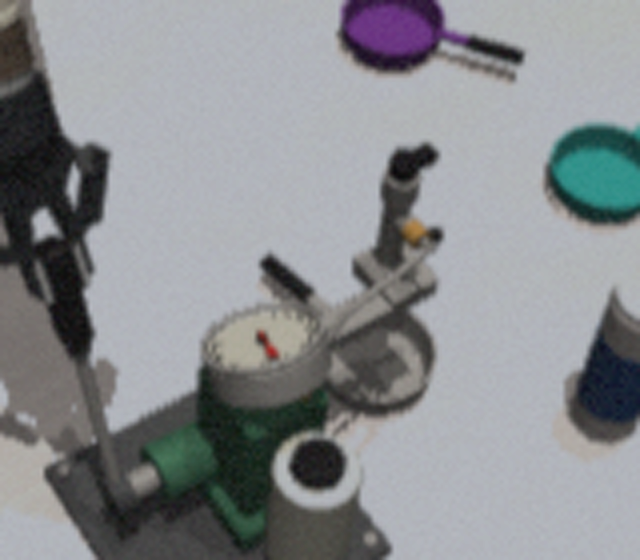

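The wrist view shows the needle (tail (318,125) to (190,405)) parallel to the red pointer within about 0.04 rad. TCP geometry gives needle 2.58 against pointer 2.607. The side view shows the red and black lying together, and the scene view shows the pan under the injector. Hold, recheck, then hand in.

```bash
for i in 1 2 3; do python3 -m inch '{"gripper":[0,0,0,0,0],"xyz":[[0,0,0],[0,0,0],[0,0,0],[0,0,0],[0,0,0]],"twist":[[0,0,0],[0,0,0],[0,0,0],[0,0,0],[0,0,0]]}'|head -2; done
python3 - <<'E'
from h import *
togo([553,-129,286]);s=ctrl.sense();p=s["tcp_pos"];v=np.array([(p[0]-553.5)/.9964,p[2]-75]);print("needle from TCP",5*(0.1683-np.arctan2(v[0],v[1])))
ctrl.close_job()
E
```

```text
time_s: 15.98
tcp_pos: [480.0, -122.2, 278.5]
time_s: 16.4
tcp_pos: [480.0, -122.2, 278.5]
time_s: 16.82
tcp_pos: [480.0, -122.2, 278.5]
t 16.82 tcp [ 480.  -122.2  278.5] F [12.   7.2 -0.8] w 0.299 j [-0.33 -0.18 -0.46  0.76  0.13 -0.21] shift,twist [ 0.209 -0.445 -0.006]
needle from TCP 2.580242770915117
the job is handed in; nothing more can be done
```

The pan stands let go under the injector, the lever is held with the needle on the red set pointer, and the job is handed in at 16.8 s. No verdict was reported.

- **Pan:** My last close view, taken after the release and before the lever pull, put the bowl's centre about 5 mm from the point under the nozzle (limit 25 mm). The last overall picture still showed it standing there.
- **Lever:** From the arm's position the needle is at 2.58 rad. The red pointer measured 2.61 rad, and single views gave 2.59 to 2.63. The close-up agreed, with the two parallel to about 0.04 rad (limit 0.12). The arm held still for the last 1.4 s or more, feeling about 14 N from the lever, which is close to the spring's stated pull.
- **Disagreements:** The scene and side cameras disagreed by up to about 13 mm on positions. I averaged them and checked against the wrist camera.
- **Not fully checked:** At the end the gripper hid the tips of the needle and pointer in the close-up. I did not re-measure the bystanders at the end, but nothing suggested they had been touched.

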